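# Space a row of kitchen tiles with a notched spacer block

## Robot

A 7-joint arm with a two-finger parallel gripper is mounted at the origin on the work surface. World frame = base frame: x ahead of the robot, y to its left, z up, the work surface at z = 0. Lengths are in m, angles in rad, forces in N, time in s.
With the tool pointing down it reaches from about 0.35 to 0.9 m from the base axis. Payload 8.1 kg.
Tool frame: the origin (TCP) lies at the very end of the fingers, on their centre line; the grasp point (between the pads) lies 19 mm behind it; z points along the fingers, y is the line along which they close (so a half turn about z gives the same grasp; the last joint's range is limited). The gripper opens to 92 mm and grips with 3 to 60 N. Pads are 19 mm wide; open, the fingers measure 130 mm over their backs; the gripper's body (75 mm by 190 mm) begins 47 mm behind the grasp point.
Start: joints at [1.028, 0.434, 0.025, 1.573, -0.012, 1.134, -0.075], TCP at [0.266, -0.566, 0.227] pointing down, gripper open.
Joint ranges: [-2.62, 2.62], [-0.44, 2.09], [-1.27, 1.32], [0.08, 2.57], [-1.32, 4.46], [0.12, 2], [-2.74, 2.74]. Speed limits (rad/s): [2.22, 2.22, 3.01, 3.01, 3.14, 3.14, 3.14].

## Interface

Orientations are given as a rotation vector (axis times angle).
In Python, from cell import readout, cams, job gives the robot as it stands.
- The arm moves only by the tool drive_tool, never from a script. Its argument "commands" is a list of rows, each a list of 3 entries, a list of its own where there are three numbers: the turn, a rotation vector about the tool's x, y, z in rad, then the shift along the tool's x, y, z in cm, then the gripper's target within -1 to 1 (fully open at 1, half-way at 0, shut at -1). A call has 1 to 20 rows; each row is the pose to reach, as a shift and turn from the pose commanded when the call began, along the tool's axes at that moment; what a row does not reach only later rows make up. A row lasts 1/12 s, in which the tool goes at most 41.7 mm and 7.16 degrees, less where a joint would pass 70% of its speed; a pose out of reach is approached as far as the arm can. A call with a gripper value outside its range is refused whole. The fingers move at their own pace and stop on an object; "newtons" is the grip in N (left out, the last holds). Time passes only in rows, so rows that repeat a pose let the fingers close. It gives the time, the measured TCP pose, the force, the opening and the grip force at its end, in the units of the state.
- readout.observe(): the state, without advancing time (a new reading comes with each control period).
- cams.get_image(name): name is "scene" or "top"; returns the picture (400x640x3 uint8, blue, green, red); there is no depth.
- cams.camera_info(name): a dict with "camera_matrix" (3x3 intrinsics, pixels), "R" (3x3) and "t" (3): a world point X has camera coordinates R X + t. Camera axes: x right, y down, z forward; pixel columns grow to the right and rows downward; lengths in m; the calibration is good to about 2 mm. A picture is of the moment at which its call begins. camera_info takes no time and is no camera call.
- job.sign_off(): hands the job in; it is judged then, once.
The state is a dict: "clock": time; "joints": joint angles; "dq": joint speeds; "joint_efforts": joint torques, N m; "position": TCP position; "ee_rot": TCP orientation; "force": force on the tool from outside, world axes, zero at the start; "ft_torque": the same for the moment, N m; "width": opening from 0.0 (shut) to 1.0 (fully open); "gripper_force": force on a finger pad.
Only numpy, scipy, OpenCV 4.12 (cv2) and the standard library are available. Lean on these libraries where they do the work, as an engineer would, in place of code of your own. Each camera call takes 0.05 s, during which the arm holds its last target. There are 200 camera calls.

## Task

Give the three-tile row two equal joints, working away from the glued tile: with the spacer block held astride the nearest loose tile, slide it up until the block's leading leg rests lightly and steadily against the glued tile, then step the block over to the last tile and do the same against the tile just set, without shifting that one. Move the tiles only with the block, never with the fingers, do not press hard (well under 15 N), and leave the small black inset tile, the pencil and the hammer alone. Finally stand the block back on its cork mat.

Things in the scene. Friction and masses are not known exactly. Their poses are not given: they have to be found in the camera images.
- board: Fixed plywood board, 190 (x) x 360 (y) x 12 mm, place and yaw vary. Origin: on its underside, under the centre line of the tile row; plywood from x = -120 to +70 mm, y = -180 to +180 mm. y runs along the row, x away from the robot. A fixed wooden ledger, 20 mm wide and 14 mm high above the plywood, runs behind the tiles at x = +50 to +70 mm.
- starter: Glued first tile, cream with a thin red stripe, fixed on the board at its +y end: 90 (x) x 60 (y, along the row) x 18 mm. Origin: centre of its underside, on the plywood's top; axes parallel to the board's. The row runs from it in its -y direction.
- tile_white: White loose tile with a thin red stripe, 90 (x) x 60 (y, along the row) x 18 mm, 0.29 to 0.44 kg, on the plywood, within 0.03 rad of the board's yaw, 2 to 5 mm off the ledger. Origin: centre of its underside. It is the middle or the last of the row. Starting gaps are 20 mm or more. It slides, and gives way, at an unknown friction of a few newtons.
- tile_black: Black loose tile with a thin red stripe, in all else the same as the white one; it has the other place in the row.
- spacer: Spacer block, orange with a wooden grip, 0.17 kg, standing on the mat. Origin: between its feet, 35.5 mm from the middle of the fixed orange leg at -y. Legs 7 mm (y) x 44 mm (x) x 26 mm high; notch between them for a 60 mm tile, from y = -32 mm to the blue leg. Bridge: y = -39 to +47 mm, underside z = 26, top z = 38 mm. Its +y starts within 0.85 rad of the board's.
- spacer_grip (a point): Centre of the block's wooden grip, 58 mm above its origin: 40 (x) x 24 (y) x 40 mm high, to be pinched across its y faces.
- spacer_notch (a point): Point in the block's notch, 12 mm above its origin. The blue leg at +y is clamped at an unmeasured setting s of 0 to 6 mm, other each time: its inner face is at y = 32 mm + s. With one leg driving the tile and the other touching the neighbour, the joint is 11 mm + s either way round: the block is the measure. Slide with the feet 2 to 5 mm above the plywood.
- mat: Fixed cork mat, 100 (x) x 120 (y) x 3 mm thick, on the worktop to the robot's right, where the spacer block stands. Origin: centre of its underside.
- inset: Small black inset tile, 35 x 35 x 10 mm, lying on the robot's side of the board, not part of the job. Origin: centre of its underside.
- pencil: Flat red carpenter's pencil, about 142 x 12 x 8 mm, lying on the robot's side of the board along the row, not part of the job. Origin: underside, near its middle.
- mallet: Hammer lying on the worktop beyond the mat, about 300 mm long, not part of the job. Origin: its underside.
Things that resemble listed ones, but are neither listed nor needed, are in the scene too. Several things have the shape of the tile_black; the one meant has the colours described above.

How it is judged:
On the way, in this order (a step that is already met when the one before it is completed fails the run):
1. the nearest loose tile stands in line at a block-wide joint (9.5 to 18.5 mm) from the glued tile, with the block astride it and bearing on the glued tile (((y of tile_white in the frame of starter between -0.0785 and -0.0695 m and x of tile_white in the frame of starter between -0.008 and 0.008 m and angle between the y axis of tile_white and the y axis of starter, either way round below 0.045 rad and contact force between spacer and starter above 0.4 N and horizontal distance between spacer and tile_white below 0.012 m) or (y of tile_black in the frame of starter between -0.0785 and -0.0695 m and x of tile_black in the frame of starter between -0.008 and 0.008 m and angle between the y axis of tile_black and the y axis of starter, either way round below 0.045 rad and contact force between spacer and starter above 0.4 N and horizontal distance between spacer and tile_black below 0.012 m))), for 0.2 s.
2. the last tile stands in line at a block-wide joint (9.5 to 18.5 mm) from the tile set before, with the block astride it and bearing on that tile (((y of tile_white in the frame of starter between -0.0785 and -0.0695 m and x of tile_white in the frame of starter between -0.008 and 0.008 m and angle between the y axis of tile_white and the y axis of starter, either way round below 0.045 rad and y of tile_black in the frame of tile_white between -0.0785 and -0.0695 m and x of tile_black in the frame of tile_white between -0.008 and 0.008 m and angle between the y axis of tile_black and the y axis of tile_white, either way round below 0.045 rad and contact force between spacer and tile_white above 0.4 N and horizontal distance between spacer and tile_black below 0.012 m) or (y of tile_black in the frame of starter between -0.0785 and -0.0695 m and x of tile_black in the frame of starter between -0.008 and 0.008 m and angle between the y axis of tile_black and the y axis of starter, either way round below 0.045 rad and y of tile_white in the frame of tile_black between -0.0785 and -0.0695 m and x of tile_white in the frame of tile_black between -0.008 and 0.008 m and angle between the y axis of tile_white and the y axis of tile_black, either way round below 0.045 rad and contact force between spacer and tile_black above 0.4 N and horizontal distance between spacer and tile_white below 0.012 m))), for 0.2 s.
At the end, for the whole second after the job is handed in: The two joints are equal within 1.5 mm (and 9.5 to 18.5 mm wide); the tiles are flat, in line within 8 mm, parallel within 0.045 rad and at rest; the spacer block stands upright on the cork mat, released and at rest, its centre within 35 mm of the mat's (((x of tile_white in the frame of starter between -0.008 and 0.008 m and angle between the y axis of tile_white and the y axis of starter, either way round below 0.045 rad and x of tile_black in the frame of tile_white between -0.008 and 0.008 m and angle between the y axis of tile_black and the y axis of tile_white, either way round below 0.045 rad and ((y of tile_white in the frame of starter between -0.07175 and -0.06925 m and y of tile_black in the frame of tile_white between -0.07175 and -0.06925 m) or (y of tile_white in the frame of starter between -0.07275 and -0.07025 m and y of tile_black in the frame of tile_white between -0.07275 and -0.07025 m) or (y of tile_white in the frame of starter between -0.07375 and -0.07125 m and y of tile_black in the frame of tile_white between -0.07375 and -0.07125 m) or (y of tile_white in the frame of starter between -0.07475 and -0.07225 m and y of tile_black in the frame of tile_white between -0.07475 and -0.07225 m) or (y of tile_white in the frame of starter between -0.07575 and -0.07325 m and y of tile_black in the frame of tile_white between -0.07575 and -0.07325 m) or (y of tile_white in the frame of starter between -0.07675 and -0.07425 m and y of tile_black in the frame of tile_white between -0.07675 and -0.07425 m) or (y of tile_white in the frame of starter between -0.07775 and -0.07525 m and y of tile_black in the frame of tile_white between -0.07775 and -0.07525 m) or (y of tile_white in the frame of starter between -0.07875 and -0.07625 m and y of tile_black in the frame of tile_white between -0.07875 and -0.07625 m))) or (x of tile_black in the frame of starter between -0.008 and 0.008 m and angle between the y axis of tile_black and the y axis of starter, either way round below 0.045 rad and x of tile_white in the frame of tile_black between -0.008 and 0.008 m and angle between the y axis of tile_white and the y axis of tile_black, either way round below 0.045 rad and ((y of tile_black in the frame of starter between -0.07175 and -0.06925 m and y of tile_white in the frame of tile_black between -0.07175 and -0.06925 m) or (y of tile_black in the frame of starter between -0.07275 and -0.07025 m and y of tile_white in the frame of tile_black between -0.07275 and -0.07025 m) or (y of tile_black in the frame of starter between -0.07375 and -0.07125 m and y of tile_white in the frame of tile_black between -0.07375 and -0.07125 m) or (y of tile_black in the frame of starter between -0.07475 and -0.07225 m and y of tile_white in the frame of tile_black between -0.07475 and -0.07225 m) or (y of tile_black in the frame of starter between -0.07575 and -0.07325 m and y of tile_white in the frame of tile_black between -0.07575 and -0.07325 m) or (y of tile_black in the frame of starter between -0.07675 and -0.07425 m and y of tile_white in the frame of tile_black between -0.07675 and -0.07425 m) or (y of tile_black in the frame of starter between -0.07775 and -0.07525 m and y of tile_white in the frame of tile_black between -0.07775 and -0.07525 m) or (y of tile_black in the frame of starter between -0.07875 and -0.07625 m and y of tile_white in the frame of tile_black between -0.07875 and -0.07625 m)))) and angle between each of tile_white, tile_black's own z axis and vertical below 0.05 rad and linear speed of each of tile_white, tile_black, spacer below 0.01 m/s and horizontal distance between spacer and mat below 0.035 m and z of spacer in the frame of mat between 0 and 0.006 m and angle between spacer's own z axis and vertical below 0.06 rad); the robot touches nothing.
It fails at once if the block presses on a tile with more than 15 N (contact force between spacer and starter above 15 N or contact force between spacer and tile_white above 15 N or contact force between spacer and tile_black above 15 N).
It fails at once if the fingers touch a tile (contact force between the fingers and starter above 0.5 N or contact force between the fingers and tile_white above 0.5 N or contact force between the fingers and tile_black above 0.5 N).
It fails at once if the inset tile, the pencil or the mallet is moved by more than 15 mm (distance of any of inset, pencil, mallet from where it was at the start of the episode above 0.015 m).
It also fails if it takes over 69 s, if anything falls off the work surface, if the arm or the gripper's body presses on something with over 40 N, if the wrist force passes 120 N, or if a joint passes its speed limit or range.

## Working session

There is one attempt and no reset: what is moved stays moved. The work goes in short steps, Python scripts to look and compute and a tool call to move; the robot and the scene stay as the last step left them, time stands still between calls to the robot, and variables do not carry over. Pictures are saved under pics/ and viewed, at most 10 in all, crops included, and the job is handed in when it is done.

Besides the shell and the picture viewer there is one more tool, called after ">>>" by a JSON object that holds its "api" and its "payload", one argument or row to a line. drive_tool: Moves the arm, as the interface text tells. Its arguments: {"type":"object","properties":{"commands":{"type":"array"},"newtons":{"type":"number"}},"required":["commands"]}

```bash
ls; mkdir -p pics
python3 - <<'E'
from cell import readout, cams, job
import cv2,json
for n in("scene","top"):
    cv2.imwrite(f"pics/{n}0.png",cams.get_image(n)); i=cams.camera_info(n); print(n,i)
o=readout.observe(); print(o)
E
```

```text
pics
scene {'camera_matrix': array([[419.26534136,   0.        , 321.81810108],
       [  0.        , 419.26534136, 200.69294317],
       [  0.        ,   0.        ,   1.        ]]), 'R': array([[-0.48477778,  0.87457934, -0.01007408],
       [ 0.57477503,  0.30987279, -0.75737212],
       [-0.65926032, -0.3729475 , -0.65290581]]), 't': array([ 0.31280821, -0.22258752,  1.36462289])}
top {'camera_matrix': array([[365.84923518,   0.        , 316.45681897],
       [  0.        , 365.84923518, 198.97571508],
       [  0.        ,   0.        ,   1.        ]]), 'R': array([[-1.08574314e-02, -9.99941052e-01,  9.45592013e-05],
       [-9.89868465e-01,  1.07346740e-02, -1.41581033e-01],
       [ 1.41571672e-01, -1.63080753e-03, -9.89926665e-01]]), 't': array([-0.03649914,  0.50649103,  0.88755561])}
{'clock': 0.1, 'joints': array([ 1.02839164,  0.4351551 ,  0.02499838,  1.57398575, -0.01158712,
        1.13397756, -0.0751175 ]), 'dq': array([ 0.00167835, -0.00219629,  0.00026418, -0.00107071, -0.00094327,
        0.00090515,  0.00104234]), 'joint_efforts': array([ 4.69415652e-03, -6.69127250e+01,  9.88441631e-01, -3.15146112e+01,
       -6.05526776e-02,  3.73812555e-02,  7.82335587e-05]), 'position': array([ 0.26585081, -0.56515382,  0.22603049]), 'ee_rot': array([-3.06469849e+00, -6.84844972e-01,  6.97492371e-04]), 'force': array([-0.13386406,  0.01960071, -0.9464118 ]), 'ft_torque': array([-0.01773095, -0.0189772 ,  0.01066803]), 'gripper_force': 0.0, 'width': 0.9995110090848208}
```

View pics/scene0.png

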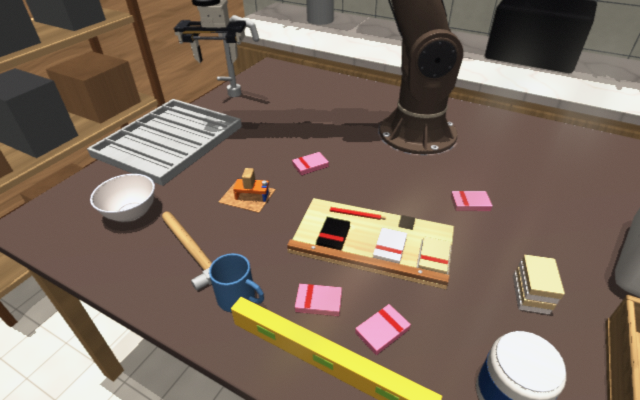

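View pics/top0.png

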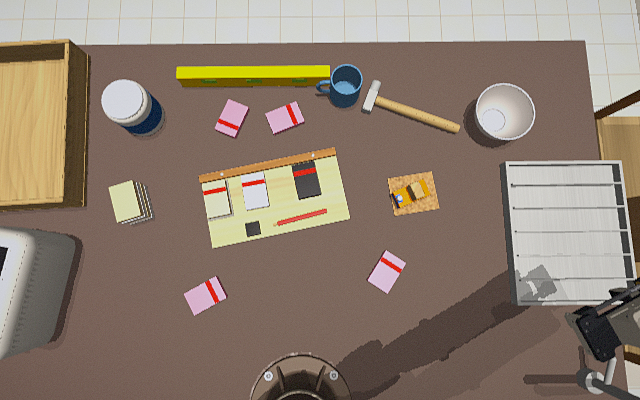

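The top view shows the board spanning (200–350, 150–247). On it are the cream glued tile at (217,198), the white tile at (256,190) and the black tile at (306,180). The block stands on the cork mat at (413,193). The pink tiles at (232,118), (285,117), (387,271) and (205,295) are the same shape but the wrong colour, and the inset at (253,228) is too small. So the black tile meant is the one at (306,180) in the row. I'll confirm with one enlarged crop.

```bash
cat > h.py <<'E'
import cv2,numpy as np
from cell import readout,cams,job
I={n:cams.camera_info(n) for n in("scene","top")}
def ray(n,p,z):
    i=I[n];K,R,t=i["camera_matrix"],i["R"],i["t"]
    c=-R.T@t; d=R.T@np.linalg.solve(K,np.r_[p,1.]); return (c+d*(z-c[2])/d[2])[:2]
def big(m):
    c=max(cv2.findContours(m.astype(np.uint8),0,1)[0],key=cv2.contourArea); return c[:,0].astype(float)
def rect(n,m,z):
    c=big(m); w=np.array([ray(n,p,z) for p in c],np.float32)*1000
    (x,y),(a,b),t=cv2.minAreaRect(w); return x,y,a,b,t
E
python3 - <<'E'
import cv2,numpy as np
from h import *
a=cv2.imread("pics/top0.png");b=cv2.imread("pics/scene0.png")
A=cv2.resize(a[142:252,192:452],None,fx=3,fy=3,interpolation=2)
B=cv2.resize(b[162:214,215:285],None,fx=5,fy=5,interpolation=2)
C=cv2.resize(a[168:220,383:443],None,fx=5,fy=5,interpolation=2)
o=np.zeros((600,780,3),np.uint8);o[:330]=A;o[335:595,:350]=B;o[335:595,360:660]=C
cv2.imwrite("pics/crop1.png",o)
hsv=cv2.cvtColor(a,cv2.COLOR_BGR2HSV); H,S,V=cv2.split(hsv)
def box(m,x0,x1,y0,y1):
    k=np.zeros_like(m);k[y0:y1,x0:x1]=m[y0:y1,x0:x1];return k
print("board",rect("top",box((S>25)&(V>130)|(V>180),195,355,160,255),.012))
print("white",rect("top",box((S<25)&(V>170),238,275,165,215),.030))
print("black",rect("top",box((V<70),285,325,155,205),.030))
red=((H<6)|(H>174))&(S>150)&(V>120)
for n,bx in dict(s=(203,233,178,205),w=(240,272,172,195),b=(288,322,160,182),pencil=(270,330,205,230)).items(): print(n,rect("top",box(red,*bx),.030))
blue=(H>95)&(H<130)&(S>100)
c=big(box(blue,385,440,170,220));print("blue",c.min(0),c.max(0),ray("top",c.mean(0),.03))
for p in [(201,180),(334,150),(350,219),(212,247)]: print(ray("top",p,.012))
print("mat",[ray("top",p,.003) for p in [(388,178),(435,172),(439,210),(393,216)]])
E
```

```text
board (517.42822265625, 69.66111755371094, 196.68934631347656, 364.5235900878906, 11.49027156829834)
white (515.8084716796875, 113.74835205078125, 60.02650833129883, 59.286895751953125, 9.889734268188477)
black (594.6119384765625, -1.1793327331542969, 16.618104934692383, 44.30077362060547, 13.737401008605957)
s (531.5972290039062, 218.95046997070312, 9.701120376586914, 56.20499038696289, 10.920001983642578)
w (550.923828125, 120.20948791503906, 10.243975639343262, 56.4796257019043, 10.919929504394531)
b (578.0814819335938, -11.198881149291992, 13.366231918334961, 57.396385192871094, 12.16369342803955)
pencil (462.0927429199219, -4.664608001708984, 9.999920845031738, 125.31046295166016, 14.691266059875488)
blue [392. 194.] [398. 207.] [ 0.50024529 -0.24074321]
[0.56280189 0.25876941]
[ 0.63967745 -0.0897885 ]
[ 0.45656878 -0.1276952 ]
[0.38901843 0.2249335 ]
mat [array([ 0.5646253 , -0.23133228]), array([ 0.57942889, -0.35620416]), array([ 0.47832455, -0.36088969]), array([ 0.46394803, -0.24044789])]
```

View pics/crop1.png

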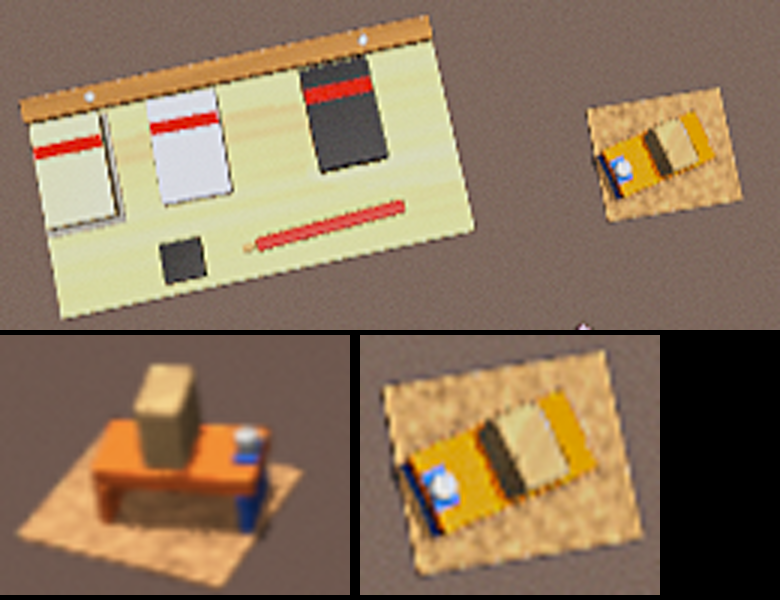

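The crop shows the glued cream, white and black tiles in the row, all with a red stripe, so tile_black is confirmed as the row's dark one. The block stands at about 0.4 rad yaw, blue leg to +y. Next I'll measure the block and work out the first move.

```bash
cat >> h.py <<'E'
from scipy.spatial.transform import Rotation as Ro
def plan(pos,phi,base=None):
    o=readout.observe(); R0=Ro.from_rotvec(o["ee_rot"]).as_matrix(); best=None
    for s in(1,-1):
        y=s*np.array([-np.sin(phi),np.cos(phi),0]);z=np.array([0,0,-1.]);T=np.c_[np.cross(y,z),y,z]
        r=Ro.from_matrix(R0.T@T).as_rotvec()
        if best is None or np.linalg.norm(r)<np.linalg.norm(best): best=r
    print("turn",best.round(4),"shift cm",(R0.T@(np.array(pos)-o["position"])*100).round(3))
def st():
    o=readout.observe(); print({k:np.round(o[k],4).tolist() for k in("clock","position","ee_rot","force","width","gripper_force")})
E
python3 - <<'E'
from h import *
out={}
for n,(x0,x1,y0,y1),zs in(("top",(385,441,168,218),(.041,.081)),("scene",(218,276,165,210),(.041,.081))):
    a=cv2.imread(f"pics/{n}0.png");hsv=cv2.cvtColor(a,cv2.COLOR_BGR2HSV)[y0:y1,x0:x1];H,S,V=cv2.split(hsv)
    for nm,m in(("orange",(S>190)&(H<25)&(V>120)),("blue",(H>95)&(H<130)&(S>90)),("screw",(S<60)&(V>150)),("griptop",(S<135)&(S>70)&(V>190) if n=="top" else (S<150)&(V>150)&(H>12))):
        try:
            c=big(m)+[x0,y0]; M=(c.min(0)+c.max(0))/2
            w=np.array([ray(n,p,zs[nm=="griptop"]) for p in c],np.float32)*1000
            print(n,nm,c.min(0),c.max(0),cv2.minAreaRect(w))
        except Exception as e: print(n,nm,e)
    if n=="top":
        for p in[(420,190)]: print(hsv[p[1]-y0-4:p[1]-y0+5:2,p[0]-x0-12:p[0]-x0+14:2].tolist())
E
```

```text
top orange [393. 186.] [415. 207.] ((510.3396911621094, -261.4949645996094), (42.79570770263672, 43.51858901977539), 22.434520721435547)
top blue [391. 194.] [398. 207.] ((499.51336669921875, -237.99903869628906), (36.79637145996094, 2.8408102989196777), 22.50830841064453)
top screw [397. 196.] [401. 200.] ((505.6649169921875, -249.3411865234375), (10.050521850585938, 10.315287590026855), 87.59248352050781)
top griptop [388. 171.] [438. 214.] ((511.5374450683594, -274.0865173339844), (92.07733154296875, 108.9422378540039), 8.666699409484863)
[[[19, 92, 61], [18, 138, 135], [24, 89, 223], [25, 88, 217], [20, 114, 217], [20, 119, 215], [14, 39, 209], [22, 255, 220], [22, 255, 219], [21, 250, 219], [20, 104, 219], [18, 129, 219], [18, 125, 215]], [[21, 134, 76], [18, 140, 80], [21, 106, 228], [23, 103, 217], [19, 112, 218], [21, 106, 217], [19, 115, 213], [21, 232, 203], [22, 255, 217], [21, 255, 218], [16, 126, 211], [17, 138, 201], [17, 130, 202]], [[25, 85, 66], [17, 137, 80], [19, 134, 156], [21, 103, 223], [20, 114, 217], [20, 112, 217], [19, 116, 213], [19, 121, 209], [22, 255, 22
[... 337 characters left out ...]
, [19, 107, 223], [19, 114, 215], [20, 108, 218], [22, 106, 217], [19, 119, 205], [22, 255, 218], [21, 255, 219], [18, 176, 174], [17, 131, 205]]]
scene orange [234. 179.] [266. 198.] ((527.254638671875, -282.1876525878906), (77.33529663085938, 81.06341552734375), 44.37944030761719)
scene blue [263. 191.] [267. 200.] ((539.0119018554688, -224.53810119628906), (35.998313903808594, 9.307819366455078), 22.440128326416016)
scene screw [262. 180.] [265. 183.] ((493.1692810058594, -259.11810302734375), (11.994897842407227, 7.110223293304443), 1.7188916206359863)
scene griptop [218. 183.] [265. 209.] ((605.1891479492188, -230.248291015625), (75.37462615966797, 110.6797103881836), 5.638653755187988)
```

Run:
```python
from h import *
x0,x1,y0,y1=385,441,168,218
a=cv2.imread("pics/top0.png");H,S,V=cv2.split(cv2.cvtColor(a,cv2.COLOR_BGR2HSV)[y0:y1,x0:x1])
ys,xs=np.nonzero((S>200)&(H<25)&(V>120))
w=np.array([ray("top",(x+x0,y+y0),.041) for x,y in zip(xs,ys)],np.float32)*1000
r=cv2.minAreaRect(w);print("bridge",r)
phi=.392;u=np.array([-np.sin(phi),np.cos(phi)]);v=np.array([np.cos(phi),np.sin(phi)])
for nm,p in(("u",w@u),("v",w@v)): print(nm,p.min(),p.max())
sc=ray("top",(399,198),.047)*1000;print("screw",sc@u,sc@v)
# grip top: bounded pixels
m=((S<125)&(S>80)&(V>200)&(H>18)).astype(np.uint8);m[:, :25]=0;m[:,48:]=0;m[:10]=0;m[36:]=0
c=big(cv2.morphologyEx(m,cv2.MORPH_OPEN,np.ones((3,3))))+[x0,y0]
g=np.array([ray("top",p,.081) for p in c],np.float32)*1000;print("grip",cv2.minAreaRect(g),(g@u).min(),(g@u).max(),(g@v).min(),(g@v).max())
st()
plan([.525,-.28,.15],phi)
```

```text
bridge ((518.0826416015625, -280.7207946777344), (43.251277923583984, 86.0306396484375), 22.583011627197266)
u -500.37354318402146 -414.32942835063795
v 349.97907827906306 393.2507299182175
screw -421.97075003604886 371.71002509294436
grip ((520.111083984375, -284.37896728515625), (36.38040542602539, 20.82192039489746), 23.894386291503906) -472.18888400430154 -450.8161962169199 353.8715808276977 390.1595963573615
{'clock': 0.1, 'position': [0.2659, -0.5652, 0.226], 'ee_rot': [-3.0647, -0.6848, 0.0007], 'force': [-0.1339, 0.0196, -0.9464], 'width': 0.9995, 'gripper_force': 0.0}
turn [-0.0014  0.0002  0.0477] shift cm [ 35.589 -14.761   7.618]
```

>>> {"api": "drive_tool", "payload": {
  "commands": [
    [[0,0,0.048],[17,-7,4],-0.24],
    [[0,0,0.048],[34.95,-14.57,8],-0.24],
    [[0,0,0.048],[34.95,-14.57,10],-0.24],
    [[0,0,0.048],[34.95,-14.57,10],-0.24],
    [[0,0,0.048],[34.95,-14.57,10],-0.24],
    [[0,0,0.048],[34.95,-14.57,10],-0.24],
    [[0,0,0.048],[34.95,-14.57,10],-0.24],
    [[0,0,0.048],[34.95,-14.57,10],-0.24],
    [[0,0,0.048],[34.95,-14.57,10],-0.24],
    [[0,0,0.048],[34.95,-14.57,10],-0.24],
    [[0,0,0.048],[34.95,-14.57,10],-0.24],
    [[0,0,0.048],[34.95,-14.57,10],-0.24],
    [[0,0,0.048],[34.95,-14.57,10],-0.24],
    [[0,0,0.048],[34.95,-14.57,10],-0.24]
  ],
  "newtons": 50
}}

```text
clock: 1.27
position: [0.5192, -0.2868, 0.127]
ee_rot: [3.081, 0.607, -0.001]
force: [0.1, 0.2, 0.1]
width: 0.377
gripper_force: 0.0
```

Run:
```python
from h import *
st();plan([.520,-.2845,.049],.392)
```

```text
{'clock': 1.2667, 'position': [0.5192, -0.2868, 0.127], 'ee_rot': [3.0814, 0.6072, -0.0008], 'force': [0.0992, 0.2029, 0.1254], 'width': 0.3767, 'gripper_force': 0.0}
turn [ 0.0008  0.0007 -0.0029] shift cm [ 0.164 -0.185  7.798]
```

>>> {"api": "drive_tool", "payload": {
  "commands": [
    [[0,0,0],[0.17,-0.19,2],-0.24],
    [[0,0,0],[0.17,-0.19,4],-0.24],
    [[0,0,0],[0.17,-0.19,5.5],-0.24],
    [[0,0,0],[0.17,-0.19,6.8],-0.24],
    [[0,0,0],[0.17,-0.19,7.8],-0.24],
    [[0,0,0],[0.17,-0.19,7.8],-0.24],
    [[0,0,0],[0.17,-0.19,7.8],-0.24],
    [[0,0,0],[0.17,-0.19,7.8],-1],
    [[0,0,0],[0.17,-0.19,7.8],-1],
    [[0,0,0],[0.17,-0.19,7.8],-1],
    [[0,0,0],[0.17,-0.19,7.8],-1],
    [[0,0,0],[0.17,-0.19,7.8],-1],
    [[0,0,0],[0.17,-0.19,7.8],-1]
  ],
  "newtons": 50
}}

```text
clock: 2.35
position: [0.5219, -0.2832, 0.0497]
ee_rot: [3.08, 0.611, 0.002]
force: [0.1, -1.0, 5.7]
width: 0.255
gripper_force: 50.0
```

Run:
```python
from h import *
st();plan([.520,-.2845,.15],.2)
```

```text
{'clock': 2.35, 'position': [0.5219, -0.2832, 0.0497], 'ee_rot': [3.0802, 0.6108, 0.0023], 'force': [0.116, -1.0425, 5.7336], 'width': 0.2554, 'gripper_force': 49.9929}
turn [ 0.0016 -0.0013  0.1915] shift cm [ -0.214   0.07  -10.029]
```

>>> {"api": "drive_tool", "payload": {
  "commands": [
    [[0,0,0],[0,0,-1],-1],
    [[0,0,0],[0,0,-3],-1],
    [[0,0,0],[0,0,-5.5],-1],
    [[0,0,0],[0.3,-0.6,-7],-1],
    [[0,0,0.05],[1.2,-2.7,-7],-1],
    [[0,0,0.1],[2.8,-6.2,-7],-1],
    [[0,0,0.15],[4.4,-9.8,-7],-1],
    [[0,0,0.19],[6,-13.4,-7],-1],
    [[0,0,0.19],[7.6,-17,-7],-1],
    [[0,0,0.19],[9.2,-20.6,-7],-1],
    [[0,0,0.19],[10.8,-24.2,-7],-1],
    [[0,0,0.19],[12.4,-27.8,-7],-1],
    [[0,0,0.19],[14,-31.4,-7],-1],
    [[0,0,0.19],[15.4,-34.5,-7],-1],
    [[0,0,0.19],[16.1,-36,-7],-1],
    [[0,0,0.19],[16.28,-36.42,-7],-1],
    [[0,0,0.19],[16.28,-36.42,-7],-1],
    [[0,0,0.19],[16.28,-36.42,-7],-1],
    [[0,0,0.19],[16.28,-36.42,-7],-1]
  ]
}}

```text
clock: 3.93
position: [0.5325, 0.1141, 0.1187]
ee_rot: [3.125, 0.312, -0.001]
force: [-0.3, -0.3, -0.8]
width: 0.262
gripper_force: 50.0
```

Run:
```python
from h import *
st();plan([.5335,.1153,.1],.2)
a=cams.get_image("top");b=cams.get_image("scene");cv2.imwrite("pics/t2.png",a);cv2.imwrite("pics/s2.png",b)
o=np.vstack([cv2.resize(a[145:250,195:355],None,fx=3.2,fy=3.2),cv2.resize(b[185:275,290:460],(512,271))]);cv2.imwrite("pics/c2.png",o[:600]);print(o.shape)
```

```text
{'clock': 3.9333, 'position': [0.5325, 0.1141, 0.1187], 'ee_rot': [3.1249, 0.3125, -0.0008], 'force': [-0.2753, -0.3191, -0.793], 'width': 0.2623, 'gripper_force': 49.9902}
turn [ 0.001   0.0006 -0.0007] shift cm [ 0.12  -0.097  1.874]
(607, 512, 3)
```

View pics/c2.png

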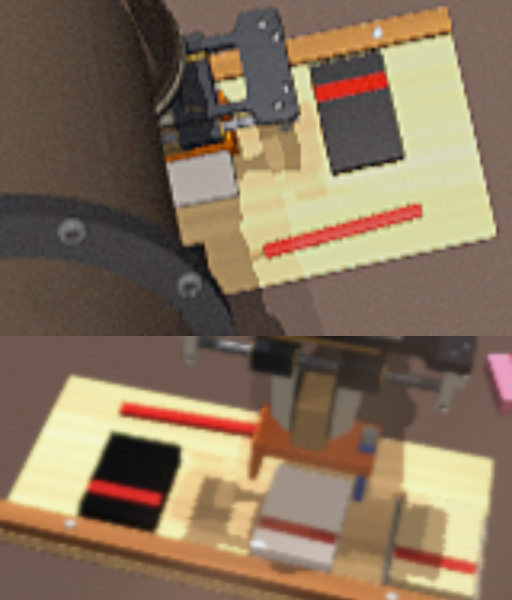

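The block hangs over the white tile with the orange leg to its right (-y) and the blue leg in the gap towards the cream tile. I'll lower it to just above the tile top and check.

>>> {"api": "drive_tool", "payload": {
  "commands": [
    [[0,0,0],[0.12,-0.1,1.5],-1],
    [[0,0,0],[0.12,-0.1,2.8],-1],
    [[0,0,0],[0.12,-0.1,3.6],-1],
    [[0,0,0],[0.12,-0.1,3.8],-1],
    [[0,0,0],[0.12,-0.1,3.8],-1],
    [[0,0,0],[0.12,-0.1,3.8],-1]
  ]
}}

```text
clock: 4.53
position: [0.5338, 0.1172, 0.0811]
ee_rot: [3.126, 0.315, 0.0]
force: [0.0, 0.8, -1.3]
width: 0.26
gripper_force: 50.0
```

Run:
```python
from h import *
st();plan([.5335,.1153,.0622],.2)
b=cams.get_image("scene");cv2.imwrite("pics/s3.png",b)
cv2.imwrite("pics/c3.png",cv2.resize(b[200:275,345:455],(770,525),interpolation=2))
```

```text
{'clock': 4.5333, 'position': [0.5338, 0.1172, 0.0811], 'ee_rot': [3.1257, 0.3154, 0.0004], 'force': [0.0398, 0.8236, -1.3231], 'width': 0.2597, 'gripper_force': 49.9903}
turn [ 0.0001 -0.0002  0.0011] shift cm [-0.069  0.175  1.887]
```

View pics/c3.png

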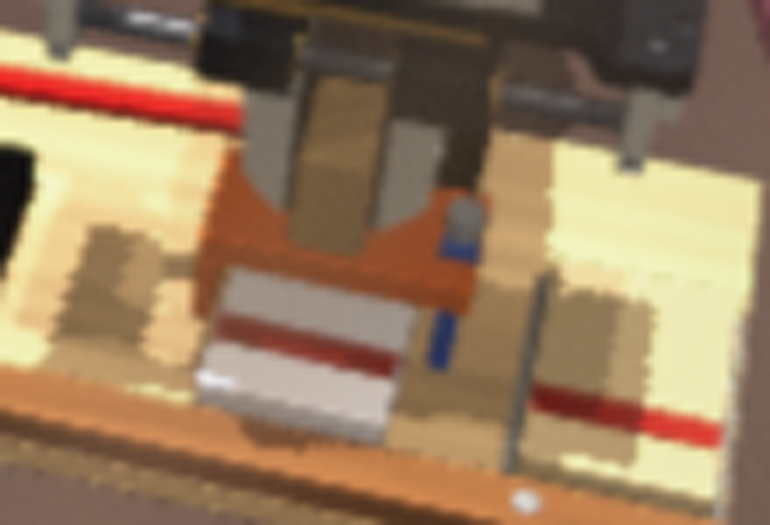

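The orange leg is close to the tile's -y edge, at (213,318) against about (219,318). The blue leg has plenty of room, so I'll shift about 3 mm towards -y and descend gently.

>>> {"api": "drive_tool", "payload": {
  "commands": [
    [[0,0,0],[-0.05,0.28,0],-1],
    [[0,0,0],[-0.05,0.28,0],-1],
    [[0,0,0],[-0.05,0.28,0.2],-1],
    [[0,0,0],[-0.05,0.28,0.4],-1],
    [[0,0,0],[-0.05,0.28,0.55],-1],
    [[0,0,0],[-0.05,0.28,0.7],-1],
    [[0,0,0],[-0.05,0.28,0.8],-1],
    [[0,0,0],[-0.05,0.28,0.8],-1],
    [[0,0,0],[-0.05,0.28,0.8],-1]
  ]
}}

```text
clock: 5.33
position: [0.5336, 0.1146, 0.0726]
ee_rot: [3.126, 0.316, -0.0]
force: [0.1, -0.7, -1.7]
width: 0.254
gripper_force: 50.0
```

>>> {"api": "drive_tool", "payload": {
  "commands": [
    [[0,0,0],[0,0,0.25],-1],
    [[0,0,0],[0,0,0.5],-1],
    [[0,0,0],[0,0,0.75],-1],
    [[0,0,0],[0,0,0.95],-1],
    [[0,0,0],[0,0,1.03],-1],
    [[0,0,0],[0,0,1.03],-1],
    [[0,0,0],[0,0,1.03],-1]
  ]
}}

```text
clock: 5.92
position: [0.5336, 0.1146, 0.0624]
ee_rot: [3.126, 0.316, -0.0]
force: [0.4, 0.2, -1.8]
width: 0.257
gripper_force: 50.0
```

Run:
```python
from h import *
st();plan([.5336,.1146,.0622],.2)
```

```text
{'clock': 5.9167, 'position': [0.5336, 0.1146, 0.0624], 'ee_rot': [3.1256, 0.3163, -0.0002], 'force': [0.3837, 0.2105, -1.7546], 'width': 0.257, 'gripper_force': 49.9902}
turn [0.     0.0001 0.0017] shift cm [-0.004  0.003  0.017]
```

>>> {"api": "drive_tool", "payload": {
  "commands": [
    [[0,0,0],[0,-0.1,0],-1],
    [[0,0,0],[0,-0.2,0],-1],
    [[0,0,0],[0,-0.3,0],-1],
    [[0,0,0],[0,-0.4,0],-1],
    [[0,0,0],[0,-0.5,0],-1],
    [[0,0,0],[0,-0.6,0],-1],
    [[0,0,0],[0,-0.7,0],-1],
    [[0,0,0],[0,-0.8,0],-1],
    [[0,0,0],[0,-0.9,0],-1],
    [[0,0,0],[0,-1.0,0],-1],
    [[0,0,0],[0,-1.1,0],-1],
    [[0,0,0],[0,-1.2,0],-1],
    [[0,0,0],[0,-1.3,0],-1],
    [[0,0,0],[0,-1.4,0],-1],
    [[0,0,0],[0,-1.5,0],-1]
  ]
}}

```text
clock: 7.17
position: [0.5307, 0.1293, 0.0625]
ee_rot: [3.125, 0.316, 0.0]
force: [1.0, -2.7, 0.5]
width: 0.257
gripper_force: 50.0
```

Run:
```python
from h import *
st()
b=cams.get_image("scene");cv2.imwrite("pics/s4.png",b)
cv2.imwrite("pics/c4.png",cv2.resize(b[200:275,345:455],(770,525),interpolation=2))
```

```text
{'clock': 7.1667, 'position': [0.5307, 0.1293, 0.0625], 'ee_rot': [3.1255, 0.3162, 0.0002], 'force': [0.9752, -2.7233, 0.4651], 'width': 0.2571, 'gripper_force': 49.9929}
```

View pics/c4.png

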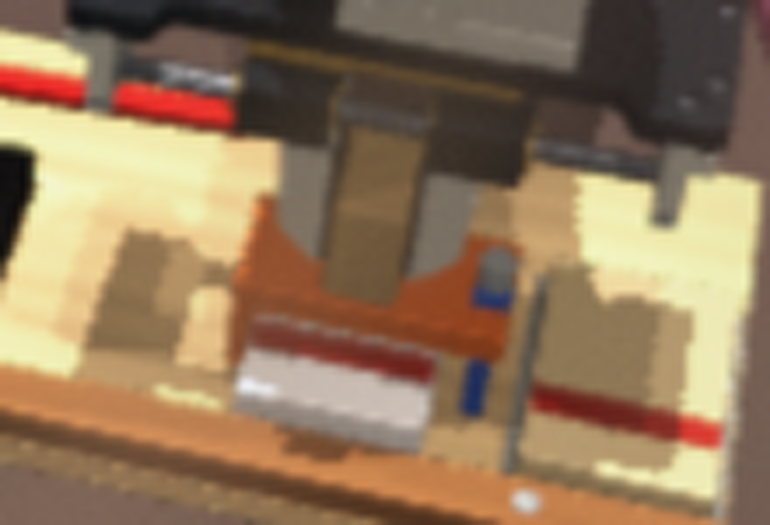

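The block is astride and sliding the white tile at about 2.7 N. The blue leg's outer edge at (489,390) is about 8–10 mm short of the cream tile's face at (517,400).

>>> {"api": "drive_tool", "payload": {
  "commands": [
    [[0,0,0],[0,-0.1,0],-1],
    [[0,0,0],[0,-0.2,0],-1],
    [[0,0,0],[0,-0.3,0],-1],
    [[0,0,0],[0,-0.4,0],-1],
    [[0,0,0],[0,-0.48,0],-1],
    [[0,0,0],[0,-0.54,0],-1],
    [[0,0,0],[0,-0.58,0],-1],
    [[0,0,0],[0,-0.62,0],-1],
    [[0,0,0],[0,-0.66,0],-1]
  ]
}}

```text
clock: 7.97
position: [0.5293, 0.1358, 0.0624]
ee_rot: [3.126, 0.316, 0.0]
force: [0.7, -3.2, 0.8]
width: 0.259
gripper_force: 50.0
```

>>> {"api": "drive_tool", "payload": {
  "commands": [
    [[0,0,0],[0,-0.03,0],-1],
    [[0,0,0],[0,-0.06,0],-1],
    [[0,0,0],[0,-0.09,0],-1],
    [[0,0,0],[0,-0.12,0],-1],
    [[0,0,0],[0,-0.15,0],-1]
  ]
}}

```text
clock: 8.38
position: [0.529, 0.1373, 0.0624]
ee_rot: [3.126, 0.316, -0.0]
force: [1.1, -3.4, 1.1]
width: 0.256
gripper_force: 50.0
```

>>> {"api": "drive_tool", "payload": {
  "commands": [
    [[0,0,0],[0,-0.03,0],-1],
    [[0,0,0],[0,-0.06,0],-1],
    [[0,0,0],[0,-0.09,0],-1]
  ]
}}

```text
clock: 8.63
position: [0.5288, 0.1381, 0.0624]
ee_rot: [3.126, 0.316, -0.0]
force: [1.2, -3.7, 1.6]
width: 0.259
gripper_force: 50.0
```

>>> {"api": "drive_tool", "payload": {
  "commands": [
    [[0,0,0],[0,-0.04,0],-1],
    [[0,0,0],[0,-0.08,0],-1],
    [[0,0,0],[0,-0.12,0],-1],
    [[0,0,0],[0,-0.16,0],-1],
    [[0,0,0],[0,-0.2,0],-1]
  ]
}}

```text
clock: 9.05
position: [0.5284, 0.1401, 0.0624]
ee_rot: [3.126, 0.316, 0.0]
force: [1.3, -3.2, 1.0]
width: 0.256
gripper_force: 50.0
```

>>> {"api": "drive_tool", "payload": {
  "commands": [
    [[0,0,0],[0,-0.03,0],-1],
    [[0,0,0],[0,-0.06,0],-1],
    [[0,0,0],[0,-0.09,0],-1]
  ]
}}

```text
clock: 9.3
position: [0.5282, 0.141, 0.0624]
ee_rot: [3.126, 0.316, 0.0]
force: [0.8, -3.6, 0.5]
width: 0.256
gripper_force: 50.0
```

>>> {"api": "drive_tool", "payload": {
  "commands": [
    [[0,0,0],[0,-0.03,0],-1],
    [[0,0,0],[0,-0.06,0],-1],
    [[0,0,0],[0,-0.06,0],-1]
  ]
}}

```text
clock: 9.55
position: [0.5281, 0.1417, 0.0624]
ee_rot: [-3.126, -0.316, 0.0]
force: [0.3, -2.8, 0.1]
width: 0.256
gripper_force: 50.0
```

Origin u ≈ 0.034 now, so 1–3 mm should remain.

>>> {"api": "drive_tool", "payload": {
  "commands": [
    [[0,0,0],[0,-0.03,0],-1],
    [[0,0,0],[0,-0.06,0],-1],
    [[0,0,0],[0,-0.06,0],-1]
  ]
}}

```text
clock: 9.8
position: [0.528, 0.1421, 0.0624]
ee_rot: [3.126, 0.316, -0.0]
force: [1.2, -3.7, -0.0]
width: 0.256
gripper_force: 50.0
```

>>> {"api": "drive_tool", "payload": {
  "commands": [
    [[0,0,0],[0,-0.03,0],-1],
    [[0,0,0],[0,-0.06,0],-1],
    [[0,0,0],[0,-0.06,0],-1]
  ]
}}

```text
clock: 10.05
position: [0.5279, 0.1422, 0.0624]
ee_rot: [3.125, 0.315, -0.0]
force: [1.4, -4.8, -0.4]
width: 0.255
gripper_force: 50.0
```

>>> {"api": "drive_tool", "payload": {
  "commands": [
    [[0,0,0],[0,-0.03,0],-1],
    [[0,0,0],[0,-0.05,0],-1],
    [[0,0,0],[0,-0.05,0],-1]
  ]
}}

```text
clock: 10.3
position: [0.5279, 0.1422, 0.0624]
ee_rot: [3.125, 0.315, -0.0]
force: [1.2, -6.0, 0.6]
width: 0.259
gripper_force: 50.0
```

>>> {"api": "drive_tool", "payload": {
  "commands": [
    [[0,0,0],[0,0,0],-1],
    [[0,0,0],[0,0,0],-1],
    [[0,0,0],[0,0,0],-1],
    [[0,0,0],[0,0,0],-1]
  ]
}}

```text
clock: 10.63
position: [0.5279, 0.1422, 0.0624]
ee_rot: [3.125, 0.315, -0.0]
force: [1.5, -6.9, 0.9]
width: 0.258
gripper_force: 50.0
```

>>> {"api": "drive_tool", "payload": {
  "commands": [
    [[0,0,0],[0,0.06,0],-1],
    [[0,0,0],[0,0.12,0],-1],
    [[0,0,0],[0,0.2,0],-1],
    [[0,0,0],[0,0.3,0],-1],
    [[0,0,0],[0,0.3,0],-1],
    [[0,0,0],[0,0.3,0],-1]
  ]
}}

```text
clock: 11.13
position: [0.5282, 0.1408, 0.0623]
ee_rot: [-3.125, -0.317, 0.0]
force: [0.3, -0.7, -2.2]
width: 0.256
gripper_force: 50.0
```

>>> {"api": "drive_tool", "payload": {
  "commands": [
    [[0,0,0],[0,0,-0.5],-1],
    [[0,0,0],[0,0,-1.5],-1],
    [[0,0,0],[0,0,-3],-1],
    [[0,0,0],[0,0,-4.5],-1],
    [[0,0,0],[0,1,-4.5],-1],
    [[0,0,0],[0,3.5,-4.5],-1],
    [[0,0,0],[0,7,-4.5],-1],
    [[0,0,0],[0,10.5,-4.5],-1],
    [[0,0,0],[0,13.5,-4.5],-1],
    [[0,0,0],[0,15.5,-4.5],-1],
    [[0,0,0],[0,16.1,-4.2],-1],
    [[0,0,0],[0,16.16,-3.2],-1],
    [[0,0,0],[0,16.16,-2.5],-1],
    [[0,0,0],[0,16.16,-2.2],-1],
    [[0,0,0],[0,16.16,-2],-1],
    [[0,0,0],[0,16.16,-2],-1],
    [[0,0,0],[0,16.16,-2],-1],
    [[0,0,0],[0,16.16,-2],-1]
  ]
}}

```text
clock: 12.63
position: [0.5609, -0.0174, 0.0826]
ee_rot: [-3.125, -0.318, -0.001]
force: [-0.8, 0.4, -1.6]
width: 0.257
gripper_force: 50.0
```

Run:
```python
from h import *
st()
a=cv2.imread("pics/top0.png");H,S,V=cv2.split(cv2.cvtColor(a,cv2.COLOR_BGR2HSV))
m=((V<85)|((H<6)|(H>174))&(S>150)&(V>120));k=np.zeros_like(m);k[158:203,286:326]=m[158:203,286:326]
k=cv2.morphologyEx(k.astype(np.uint8),cv2.MORPH_OPEN,np.ones((3,3)))
print("black full",rect("top",k,.030))
b=cams.get_image("scene");cv2.imwrite("pics/s5.png",b)
cv2.imwrite("pics/c5.png",cv2.resize(b[190:282,300:455],(775,460),interpolation=2))
```

```text
{'clock': 12.6333, 'position': [0.5609, -0.0174, 0.0826], 'ee_rot': [-3.1254, -0.3178, -0.0007], 'force': [-0.7551, 0.4333, -1.6313], 'width': 0.2569, 'gripper_force': 49.9902}
black full (559.796875, -14.842636108398438, 82.1136474609375, 58.78618621826172, 11.242901802062988)
```

View pics/c5.png

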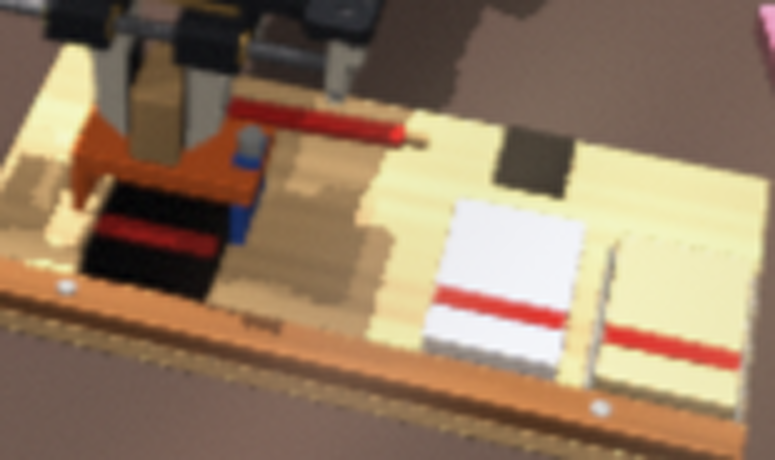

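White now stands parallel to the cream tile with an even joint: right edge at (580,230), cream's left edge at (612,245). Both legs clear the black tile's edges, with a bit more room on the orange side. I'll shift 1 mm to +y and descend.

>>> {"api": "drive_tool", "payload": {
  "commands": [
    [[0,0,0],[0,-0.1,0],-1],
    [[0,0,0],[0,-0.1,0.3],-1],
    [[0,0,0],[0,-0.1,0.5],-1],
    [[0,0,0],[0,-0.1,0.65],-1],
    [[0,0,0],[0,-0.1,0.8],-1],
    [[0,0,0],[0,-0.1,0.9],-1],
    [[0,0,0],[0,-0.1,0.95],-1],
    [[0,0,0],[0,-0.1,0.95],-1]
  ]
}}

```text
clock: 13.35
position: [0.5605, -0.0171, 0.0728]
ee_rot: [3.126, 0.316, -0.0]
force: [-0.4, 0.6, -1.3]
width: 0.254
gripper_force: 50.0
```

>>> {"api": "drive_tool", "payload": {
  "commands": [
    [[0,0,0],[0,0,0.3],-1],
    [[0,0,0],[0,0,0.6],-1],
    [[0,0,0],[0,0,0.85],-1],
    [[0,0,0],[0,0,1.0],-1],
    [[0,0,0],[0,0,1.04],-1],
    [[0,0,0],[0,0,1.04],-1]
  ]
}}

```text
clock: 13.85
position: [0.5604, -0.0171, 0.0623]
ee_rot: [-3.126, -0.316, 0.001]
force: [0.1, -0.5, -1.6]
width: 0.255
gripper_force: 50.0
```

>>> {"api": "drive_tool", "payload": {
  "commands": [
    [[0,0,0],[0,-0.1,0],-1],
    [[0,0,0],[0,-0.2,0],-1],
    [[0,0,0],[0,-0.3,0],-1],
    [[0,0,0],[0,-0.4,0],-1],
    [[0,0,0],[0,-0.5,0],-1],
    [[0,0,0],[0,-0.6,0],-1],
    [[0,0,0],[0,-0.7,0],-1],
    [[0,0,0],[0,-0.8,0],-1],
    [[0,0,0],[0,-0.95,0],-1],
    [[0,0,0],[0,-1.1,0],-1],
    [[0,0,0],[0,-1.25,0],-1],
    [[0,0,0],[0,-1.4,0],-1],
    [[0,0,0],[0,-1.55,0],-1],
    [[0,0,0],[0,-1.7,0],-1],
    [[0,0,0],[0,-1.85,0],-1],
    [[0,0,0],[0,-2.0,0],-1]
  ]
}}

```text
clock: 15.18
position: [0.5566, 0.0026, 0.0626]
ee_rot: [3.125, 0.316, 0.0]
force: [0.5, -4.6, 0.6]
width: 0.256
gripper_force: 50.0
```

>>> {"api": "drive_tool", "payload": {
  "commands": [
    [[0,0,0],[0,-0.2,0],-1],
    [[0,0,0],[0,-0.4,0],-1],
    [[0,0,0],[0,-0.6,0],-1],
    [[0,0,0],[0,-0.8,0],-1],
    [[0,0,0],[0,-1.0,0],-1],
    [[0,0,0],[0,-1.2,0],-1],
    [[0,0,0],[0,-1.4,0],-1],
    [[0,0,0],[0,-1.6,0],-1],
    [[0,0,0],[0,-1.8,0],-1],
    [[0,0,0],[0,-2.0,0],-1],
    [[0,0,0],[0,-2.2,0],-1],
    [[0,0,0],[0,-2.4,0],-1],
    [[0,0,0],[0,-2.6,0],-1],
    [[0,0,0],[0,-2.8,0],-1],
    [[0,0,0],[0,-3.0,0],-1],
    [[0,0,0],[0,-3.2,0],-1],
    [[0,0,0],[0,-3.4,0],-1],
    [[0,0,0],[0,-3.6,0],-1],
    [[0,0,0],[0,-3.8,0],-1],
    [[0,0,0],[0,-4.0,0],-1]
  ]
}}

```text
clock: 16.85
position: [0.5485, 0.0419, 0.0625]
ee_rot: [3.126, 0.316, -0.0]
force: [1.3, -3.8, 1.4]
width: 0.26
gripper_force: 50.0
```

>>> {"api": "drive_tool", "payload": {
  "commands": [
    [[0,0,0],[0,-0.2,0],-1],
    [[0,0,0],[0,-0.4,0],-1],
    [[0,0,0],[0,-0.6,0],-1],
    [[0,0,0],[0,-0.8,0],-1],
    [[0,0,0],[0,-0.98,0],-1],
    [[0,0,0],[0,-1.12,0],-1],
    [[0,0,0],[0,-1.25,0],-1],
    [[0,0,0],[0,-1.37,0],-1],
    [[0,0,0],[0,-1.46,0],-1],
    [[0,0,0],[0,-1.54,0],-1],
    [[0,0,0],[0,-1.6,0],-1],
    [[0,0,0],[0,-1.6,0],-1]
  ]
}}

```text
clock: 17.85
position: [0.5453, 0.0575, 0.0625]
ee_rot: [-3.126, -0.316, 0.0]
force: [0.4, -3.1, 0.3]
width: 0.254
gripper_force: 50.0
```

Run:
```python
from h import *
st()
b=cams.get_image("scene");cv2.imwrite("pics/s6.png",b)
cv2.imwrite("pics/c6.png",cv2.resize(b[200:282,320:455],(775,470),interpolation=2))
```

```text
{'clock': 17.85, 'position': [0.5453, 0.0575, 0.0625], 'ee_rot': [-3.1256, -0.3164, 0.0002], 'force': [0.3996, -3.1252, 0.277], 'width': 0.2537, 'gripper_force': 49.9929}
```

View pics/c6.png

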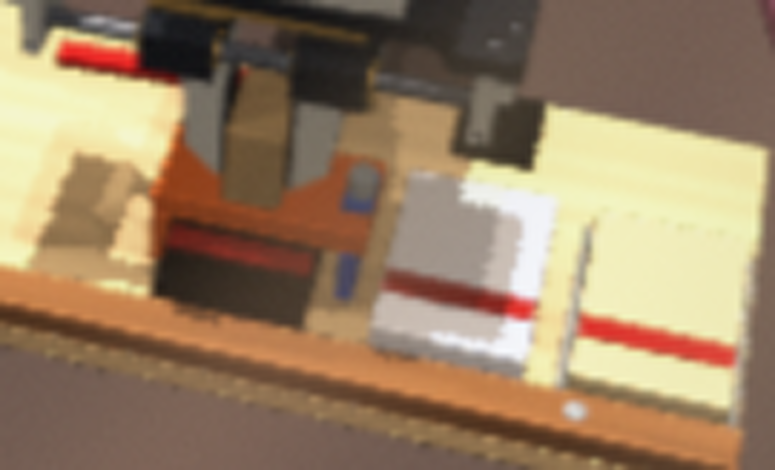

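The blue leg's outer edge at (357,280) is about 10 mm from white's face at (384,275). I'll creep in.

>>> {"api": "drive_tool", "payload": {
  "commands": [
    [[0,0,0],[0,-0.08,0],-1],
    [[0,0,0],[0,-0.16,0],-1],
    [[0,0,0],[0,-0.24,0],-1],
    [[0,0,0],[0,-0.32,0],-1],
    [[0,0,0],[0,-0.4,0],-1],
    [[0,0,0],[0,-0.46,0],-1],
    [[0,0,0],[0,-0.52,0],-1],
    [[0,0,0],[0,-0.58,0],-1],
    [[0,0,0],[0,-0.62,0],-1],
    [[0,0,0],[0,-0.66,0],-1],
    [[0,0,0],[0,-0.7,0],-1]
  ]
}}

```text
clock: 18.82
position: [0.5439, 0.0643, 0.0625]
ee_rot: [3.126, 0.316, -0.0]
force: [0.1, -3.5, 0.4]
width: 0.263
gripper_force: 50.0
```

>>> {"api": "drive_tool", "payload": {
  "commands": [
    [[0,0,0],[0,-0.02,0],-1],
    [[0,0,0],[0,-0.04,0],-1],
    [[0,0,0],[0,-0.06,0],-1]
  ]
}}

```text
clock: 19.07
position: [0.5438, 0.0648, 0.0625]
ee_rot: [3.126, 0.316, -0.0]
force: [0.9, -3.4, -0.3]
width: 0.254
gripper_force: 50.0
```

>>> {"api": "drive_tool", "payload": {
  "commands": [
    [[0,0,0],[0,-0.02,0],-1],
    [[0,0,0],[0,-0.04,0],-1],
    [[0,0,0],[0,-0.04,0],-1]
  ]
}}

```text
clock: 19.32
position: [0.5437, 0.0653, 0.0625]
ee_rot: [-3.126, -0.316, 0.0]
force: [0.7, -2.8, -0.7]
width: 0.258
gripper_force: 50.0
```

>>> {"api": "drive_tool", "payload": {
  "commands": [
    [[0,0,0],[0,-0.02,0],-1],
    [[0,0,0],[0,-0.04,0],-1],
    [[0,0,0],[0,-0.04,0],-1]
  ]
}}

```text
clock: 19.57
position: [0.5436, 0.0657, 0.0625]
ee_rot: [-3.126, -0.316, 0.0]
force: [0.9, -3.2, -0.6]
width: 0.262
gripper_force: 50.0
```

>>> {"api": "drive_tool", "payload": {
  "commands": [
    [[0,0,0],[0,-0.02,0],-1],
    [[0,0,0],[0,-0.04,0],-1],
    [[0,0,0],[0,-0.04,0],-1]
  ]
}}

```text
clock: 19.82
position: [0.5435, 0.0661, 0.0625]
ee_rot: [3.126, 0.317, -0.0]
force: [1.0, -2.7, -1.0]
width: 0.258
gripper_force: 50.0
```

>>> {"api": "drive_tool", "payload": {
  "commands": [
    [[0,0,0],[0,-0.02,0],-1],
    [[0,0,0],[0,-0.03,0],-1],
    [[0,0,0],[0,-0.03,0],-1]
  ]
}}

```text
clock: 20.07
position: [0.5435, 0.0663, 0.0625]
ee_rot: [3.126, 0.316, -0.0]
force: [0.8, -2.7, -0.9]
width: 0.257
gripper_force: 50.0
```

>>> {"api": "drive_tool", "payload": {
  "commands": [
    [[0,0,0],[0,-0.015,0],-1],
    [[0,0,0],[0,-0.03,0],-1],
    [[0,0,0],[0,-0.03,0],-1]
  ]
}}

```text
clock: 20.32
position: [0.5434, 0.0667, 0.0625]
ee_rot: [-3.126, -0.316, -0.0]
force: [-0.3, -3.1, -0.7]
width: 0.258
gripper_force: 50.0
```

>>> {"api": "drive_tool", "payload": {
  "commands": [
    [[0,0,0],[0,-0.015,0],-1],
    [[0,0,0],[0,-0.03,0],-1],
    [[0,0,0],[0,-0.03,0],-1]
  ]
}}

```text
clock: 20.57
position: [0.5434, 0.067, 0.0625]
ee_rot: [3.126, 0.316, -0.0]
force: [0.5, -3.1, -1.6]
width: 0.259
gripper_force: 50.0
```

>>> {"api": "drive_tool", "payload": {
  "commands": [
    [[0,0,0],[0,-0.015,0],-1],
    [[0,0,0],[0,-0.03,0],-1],
    [[0,0,0],[0,-0.03,0],-1]
  ]
}}

```text
clock: 20.82
position: [0.5433, 0.0672, 0.0625]
ee_rot: [3.126, 0.316, 0.0]
force: [1.4, -2.6, -1.5]
width: 0.26
gripper_force: 50.0
```

>>> {"api": "drive_tool", "payload": {
  "commands": [
    [[0,0,0],[0,-0.015,0],-1],
    [[0,0,0],[0,-0.03,0],-1],
    [[0,0,0],[0,-0.03,0],-1]
  ]
}}

```text
clock: 21.07
position: [0.5432, 0.0676, 0.0625]
ee_rot: [-3.126, -0.316, 0.0]
force: [0.5, -2.5, -1.0]
width: 0.26
gripper_force: 50.0
```

>>> {"api": "drive_tool", "payload": {
  "commands": [
    [[0,0,0],[0,-0.015,0],-1],
    [[0,0,0],[0,-0.03,0],-1],
    [[0,0,0],[0,-0.03,0],-1]
  ]
}}

```text
clock: 21.32
position: [0.5432, 0.0678, 0.0625]
ee_rot: [3.126, 0.316, -0.0]
force: [0.8, -2.4, -1.1]
width: 0.261
gripper_force: 50.0
```

>>> {"api": "drive_tool", "payload": {
  "commands": [
    [[0,0,0],[0,-0.015,0],-1],
    [[0,0,0],[0,-0.03,0],-1],
    [[0,0,0],[0,-0.03,0],-1]
  ]
}}

```text
clock: 21.57
position: [0.5432, 0.0679, 0.0625]
ee_rot: [3.125, 0.316, 0.0]
force: [0.2, -3.0, -0.5]
width: 0.259
gripper_force: 50.0
```

>>> {"api": "drive_tool", "payload": {
  "commands": [
    [[0,0,0],[0,-0.015,0],-1],
    [[0,0,0],[0,-0.03,0],-1],
    [[0,0,0],[0,-0.03,0],-1]
  ]
}}

```text
clock: 21.82
position: [0.5431, 0.0682, 0.0625]
ee_rot: [3.125, 0.316, -0.0]
force: [0.1, -4.1, -1.4]
width: 0.261
gripper_force: 50.0
```

>>> {"api": "drive_tool", "payload": {
  "commands": [
    [[0,0,0],[0,-0.01,0],-1],
    [[0,0,0],[0,-0.02,0],-1],
    [[0,0,0],[0,-0.02,0],-1]
  ]
}}

```text
clock: 22.07
position: [0.543, 0.0685, 0.0625]
ee_rot: [3.126, 0.316, 0.0]
force: [1.3, -4.7, -2.4]
width: 0.259
gripper_force: 50.0
```

Run:
```python
from h import *
print(readout.observe()["position"],readout.observe()["force"])
b=cams.get_image("scene");cv2.imwrite("pics/s7.png",b)
cv2.imwrite("pics/c7.png",cv2.resize(b[225:270,365:440],(750,450),interpolation=2))
```

```text
[0.54304676 0.06854049 0.0625303 ] [ 1.33998571 -4.72890311 -2.41191167]
```

View pics/c7.png

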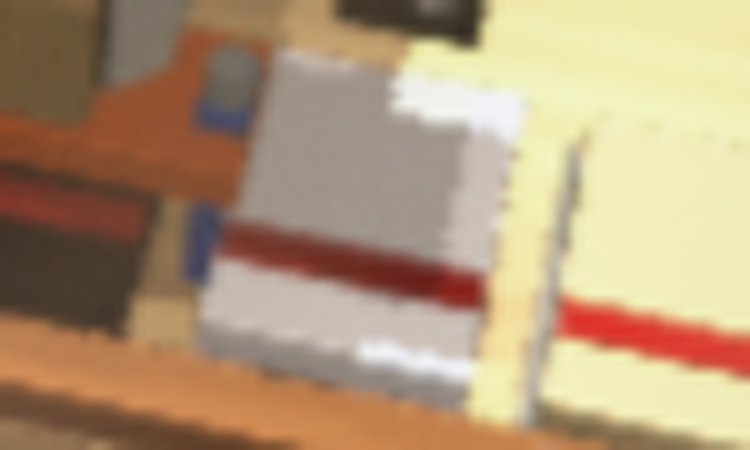

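The blue leg now lies against white's face at about (215,240), and the force is just rising. Small further steps to confirm it bears.

>>> {"api": "drive_tool", "payload": {
  "commands": [
    [[0,0,0],[0,-0.02,0],-1],
    [[0,0,0],[0,-0.02,0],-1],
    [[0,0,0],[0,-0.02,0],-1]
  ]
}}

```text
clock: 22.37
position: [0.543, 0.0688, 0.0625]
ee_rot: [3.126, 0.316, -0.0]
force: [0.5, -4.0, -1.6]
width: 0.257
gripper_force: 50.0
```

>>> {"api": "drive_tool", "payload": {
  "commands": [
    [[0,0,0],[0,-0.02,0],-1],
    [[0,0,0],[0,-0.02,0],-1],
    [[0,0,0],[0,-0.02,0],-1]
  ]
}}

```text
clock: 22.62
position: [0.5429, 0.069, 0.0625]
ee_rot: [3.126, 0.316, -0.0]
force: [1.1, -3.8, -2.3]
width: 0.255
gripper_force: 50.0
```

Run:
```python
from h import *
b=cams.get_image("scene");cv2.imwrite("pics/s8.png",b)
print(readout.observe()["position"],readout.observe()["force"])
# white's right edge / joint: sub-pixel edge positions along rows 255-262 in scene
for n in("s5","s6","s7","s8"):
    a=cv2.imread(f"pics/{n}.png").astype(float)
    s=a[...,0]-.5*a[...,1]  # blue channel: white high, plywood low
    r=[]
    for y in range(240,262):
        row=a[y,405:425,0]; g=-np.diff(row); g=np.clip(g,0,None)**2; r.append(405.5+(g*np.arange(len(g))).sum()/g.sum()-(-(y-250)*.26))
    print(n,np.round(np.median(r),2),np.round(r[::3],1))
```

```text
[0.54294273 0.06898682 0.06250827] [ 1.53927867 -4.01860525 -2.2681533 ]
s5 415.04 [414.  415.  414.8 414.8 419.9 415.3 417.2 415.1]
s6 415.17 [414.  415.1 414.7 414.8 419.9 417.3 417.2 415.3]
s7 417.7 [415.9 417.5 418.  417.1 419.7 417.2 420.2 415.4]
s8 417.31 [416.  418.9 416.6 419.1 419.5 417.2 421.  415.2]
```

Run:
```python
from h import *
for n in("s5","s6","s7","s8"):
    a=cv2.imread(f"pics/{n}.png").astype(float)
    # redness normalised
    red=(a[...,2]-a[...,1])/(a[...,2]+1)
    out=[]
    for y in range(250,259):
        row=red[y,395:440]; out.append(''.join(f"{int(max(0,v)*9.9)}" for v in row[8:32]))
    print(n);print('\n'.join(out))
    print(a[260,405:425,0].astype(int), a[262,403:423,0].astype(int))
```

```text
s5
321000000000000000000000
665433210000000000000000
777766654320000000000000
666777776531000000000000
124556677521000000210000
000001345321000101444332
000000000010000102577666
000000000000000002577777
000000000000000002456677
[247 248 248 248 248 248 245 209 167 163 162 160 153 162 144 171 188 188
 182 173] [134 142 157 179 187 190 212 232 206 181 185 183 180 169 168 166 166 182
 189 190]
s6
322110000000000000000000
554433310000000000000000
666666654310000000000000
566677776531000000000000
224556677521000001210000
001112345321000101554332
000000000010000002577666
000000000000000002577777
000000000000000002456677
[240 246 248 248 248 248 245 208 167 163 161 160 150 162 143 170 187 189
 181 175] [133 140 157 178 186 190 212 233 205 181 182 182 180 168 168 166 168 182
 190 190]
s7
332110000000000000000000
555433321100000000000000
666666654321000000000000
556666776631000000000000
133455677631000000210000
000012345521000101554332
000000011111000102577666
000000000011000002577777
000000000010000002456677
[238 222 231 219 197 195 192 150 150 161 162 162 152 161 144 170 189 188
 182 174] [135 140 157 176 184 188 208 225 228 205 185 182 180 168 168 164 167 182
 190 190]
s8
332110000000000000000000
555433321101000000000000
666665654321000000000000
556666776631000000000000
123455677631000000210000
000112345521000101554332
000000011111000102577666
000000000011000002577777
000000000010000002456677
[237 222 232 219 197 195 193 170 155 158 160 159 152 160 144 171 187 188
 181 173] [134 139 156 176 185 188 206 227 237 198 172 181 179 168 168 165 167 183
 190 191]
```

>>> {"api": "drive_tool", "payload": {
  "commands": [
    [[0,0,0],[0,-0.02,0],-1],
    [[0,0,0],[0,-0.03,0],-1],
    [[0,0,0],[0,-0.03,0],-1]
  ]
}}

```text
clock: 22.92
position: [0.5429, 0.0693, 0.0625]
ee_rot: [3.126, 0.316, -0.0]
force: [1.5, -4.5, -2.3]
width: 0.262
gripper_force: 50.0
```

>>> {"api": "drive_tool", "payload": {
  "commands": [
    [[0,0,0],[0,-0.02,0],-1],
    [[0,0,0],[0,-0.03,0],-1],
    [[0,0,0],[0,-0.03,0],-1]
  ]
}}

```text
clock: 23.17
position: [0.5428, 0.0696, 0.0625]
ee_rot: [3.126, 0.316, -0.0]
force: [0.4, -4.0, -1.8]
width: 0.258
gripper_force: 50.0
```

Run:
```python
from h import *
b=cams.get_image("scene");cv2.imwrite("pics/s9.png",b)
for n in("s6","s7","s8","s9"):
    a=cv2.imread(f"pics/{n}.png").astype(float)
    red=(a[...,2]-a[...,1])/(a[...,2]+1)
    print(n,[''.join(f"{int(max(0,v)*9.9)}" for v in red[y,403:420]) for y in(252,253,254,255)])
    print(a[258,405:425,0].astype(int), a[262,403:423,0].astype(int))
# registration: shift of white's patch and of the blue leg between frames
def sh(p,q,x0,x1,y0,y1):
    A,B=[cv2.cvtColor(cv2.imread(f"pics/{k}.png"),cv2.COLOR_BGR2GRAY).astype(np.float32)[y0:y1,x0:x1] for k in(p,q)]
    return np.round(cv2.phaseCorrelate(A,B,cv2.createHanningWindow((x1-x0,y1-y0),cv2.CV_32F)),2)
for p,q in(("s6","s7"),("s7","s8"),("s8","s9"),("s7","s9")): print(p,q,"white bottom edge",sh(p,q,386,418,244,270),"black/leg",sh(p,q,345,384,240,262))
```

```text
s6 ['66666665431000000', '56667777653100000', '22455667752100000', '00111234532100010']
[185 193 217 242 248 249 246 199 157 161 164 163 157 170 147 117  92  74
  62  55] [133 140 157 178 186 190 212 233 205 181 182 182 180 168 168 166 168 182
 190 190]
s7 ['66666665432100000', '55666677663100000', '13345567763100000', '00001234552100010']
[183 183 183 182 185 184 181 156 146 158 164 163 158 170 146 117  94  73
  63  56] [135 140 157 176 184 188 208 225 228 205 185 182 180 168 168 164 167 182
 190 190]
s8 ['66666565432100000', '55666677663100000', '12345567763100000', '00011234552100010']
[185 183 184 184 183 184 183 174 156 157 163 164 158 169 147 118  92  72
  62  55] [134 139 156 176 185 188 206 227 237 198 172 181 179 168 168 165 167 183
 190 191]
s9 ['66666655432100000', '55666667664200000', '13344567763100000', '00001234553110010']
[183 184 183 184 183 183 183 180 139 146 163 162 159 169 148 117  92  74
  62  56] [133 139 155 175 183 188 207 227 238 206 177 182 179 167 168 165 167 183
 189 189]Traceback (most recent call last):
  File "<stdin>", line 12, in <module>
  File "<stdin>", line 11, in sh
    return _wrapfunc(a, 'round', decimals=decimals, out=out)
    return _wrapit(obj, method, *args, **kwds)
    conv = _array_converter(obj)
ValueError: setting an array element with a sequence. The requested array has an inhomogeneous shape after 1 dimensions. The detected shape was (2,) + inhomogeneous part.
```

>>> {"api": "drive_tool", "payload": {
  "commands": [
    [[0,0,0],[0,0,0],-1],
    [[0,0,0],[0,0,0],-1],
    [[0,0,0],[0,0,0],-1],
    [[0,0,0],[0,0,0],-1]
  ]
}}

```text
clock: 23.55
position: [0.5428, 0.0696, 0.0625]
ee_rot: [3.126, 0.316, -0.0]
force: [0.3, -4.3, -1.9]
width: 0.256
gripper_force: 50.0
```

>>> {"api": "drive_tool", "payload": {
  "commands": [
    [[0,0,0],[0,0.06,0],-1],
    [[0,0,0],[0,0.12,0],-1],
    [[0,0,0],[0,0.2,0],-1],
    [[0,0,0],[0,0.26,0],-1],
    [[0,0,0],[0,0.26,0],-1],
    [[0,0,0],[0,0.26,0],-1]
  ]
}}

```text
clock: 24.05
position: [0.5434, 0.0672, 0.0625]
ee_rot: [-3.125, -0.316, -0.0]
force: [-0.4, 0.2, -1.8]
width: 0.259
gripper_force: 50.0
```

>>> {"api": "drive_tool", "payload": {
  "commands": [
    [[0,0,0],[0,0,-0.5],-1],
    [[0,0,0],[0,0,-1.5],-1],
    [[0,0,0],[0,0,-3],-1],
    [[0,0,0],[0,0,-4.5],-1],
    [[0,0,0],[0,1,-4.5],-1],
    [[0,0,0],[0,3.5,-4.5],-1],
    [[0,0,0],[0,6,-4.5],-1],
    [[0,0,0],[0,7.5,-4.5],-1],
    [[0,0,0],[0,8.5,-4.2],-1],
    [[0,0,0],[0,8.59,-3.2],-1],
    [[0,0,0],[0,8.59,-2.5],-1],
    [[0,0,0],[0,8.59,-2.2],-1],
    [[0,0,0],[0,8.59,-2],-1],
    [[0,0,0],[0,8.59,-2],-1],
    [[0,0,0],[0,8.59,-2],-1]
  ]
}}

```text
clock: 25.3
position: [0.5605, -0.0162, 0.0824]
ee_rot: [-3.125, -0.319, 0.0]
force: [-0.5, 0.8, -1.2]
width: 0.258
gripper_force: 50.0
```

Run:
```python
from h import *
st()
b=cams.get_image("scene");cv2.imwrite("pics/s10.png",b);a=cams.get_image("top");cv2.imwrite("pics/t10.png",a)
for n in("s5","s10"):
    a=cv2.imread(f"pics/{n}.png").astype(float)
    red=(a[...,2]-a[...,1])/(a[...,2]+1)
    print(n,[''.join(f"{int(max(0,v)*9.9)}" for v in red[y,403:426]) for y in(252,253,254,255)])
    for y in(244,246,248,256,258,260): print(a[y,407:425,0].astype(int))
```

```text
{'clock': 25.3, 'position': [0.5605, -0.0162, 0.0824], 'ee_rot': [-3.1251, -0.3186, 0.0004], 'force': [-0.4781, 0.7815, -1.2243], 'width': 0.2584, 'gripper_force': 49.9902}
s5 ['77776665432000000000000', '66677777653100000000000', '12455667752100000021000', '00000134532100010144433']
[247 247 247 247 248 248 248 245 214 181 181 183 181 163 154 134 168 188]
[247 247 248 248 248 248 247 228 191 180 181 180 178 165 144 161 183 189]
[247 248 248 248 248 248 246 207 170 173 174 173 154 155 140 172 190 190]
[245 244 240 237 235 209 167 156 158 156 157 159 167 129  73  51  53  57]
[248 249 249 248 247 201 158 163 164 164 160 170 148 117  94  74  64  57]
[248 248 248 248 245 209 167 163 162 160 153 162 144 171 188 188 182 173]
s10 ['77776665432100000000000', '56777777765200000000000', '12455667774200000021000', '00000134553211000154433']
[247 247 247 247 247 248 248 247 237 205 184 181 180 164 152 134 168 187]
[247 247 248 248 248 248 248 246 212 176 179 179 179 164 144 161 183 189]
[247 248 248 248 248 248 248 246 210 173 173 173 155 155 139 171 190 191]
[245 243 240 237 235 215 165 146 153 157 157 159 167 126  72  53  53  58]
[248 249 248 249 249 246 196 151 162 163 159 169 148 117  95  74  65  58]
[248 249 249 248 248 236 188 162 160 160 151 162 144 170 188 187 181 174]
```

White's right edge moved about 0.75 px (~1.7 mm) towards the cream tile between the pictures, so it crept when touched. First contact was at TCP y ≈ 0.068. I'll mend it by straddling white, drawing it back a few mm, re-setting it against the glued tile, then re-doing black and stopping at the known contact position.

>>> {"api": "drive_tool", "payload": {
  "commands": [
    [[0,0,0],[0,0,-1.5],-1],
    [[0,0,0],[0,-1,-2.5],-1],
    [[0,0,0],[0,-3.5,-2.5],-1],
    [[0,0,0],[0,-7,-2.5],-1],
    [[0,0,0],[0,-10.5,-2.5],-1],
    [[0,0,0],[0,-13.5,-2.5],-1],
    [[0,0,0],[0,-15.5,-2.5],-1],
    [[0,0,0],[0,-15.97,-1.5],-1],
    [[0,0,0],[0,-15.97,-0.5],-1],
    [[0,0,0],[0,-15.97,0],-1],
    [[0,0,0],[0,-15.97,0],-1],
    [[0,0,0],[0,-15.97,0],-1],
    [[0,0,0],[0,-15.97,0],-1],
    [[0,0,0],[0,-15.97,0],-1],
    [[0,0,0],[0,-15.97,0],-1],
    [[0,0,0],[0,-15.97,0],-1],
    [[0,0,0],[0,-15.97,0],-1]
  ]
}}

```text
clock: 26.82
position: [0.5288, 0.1392, 0.0827]
ee_rot: [-3.126, -0.316, -0.001]
force: [-0.6, 0.2, -1.0]
width: 0.258
gripper_force: 50.0
```

Run:
```python
from h import *
p=readout.observe()["position"];st();print("u",-.1987*p[0]+.98*p[1],"want .0317","v",.98*p[0]+.1987*p[1])
```

```text
{'clock': 26.8167, 'position': [0.5288, 0.1392, 0.0827], 'ee_rot': [-3.1256, -0.3159, -0.0006], 'force': [-0.6244, 0.2264, -0.993], 'width': 0.2576, 'gripper_force': 49.9902}
u 0.0313532263700987 want .0317 v 0.5458509920049757
```

>>> {"api": "drive_tool", "payload": {
  "commands": [
    [[0,0,0],[0,-0.03,0.3],-1],
    [[0,0,0],[0,-0.03,0.5],-1],
    [[0,0,0],[0,-0.03,0.65],-1],
    [[0,0,0],[0,-0.03,0.8],-1],
    [[0,0,0],[0,-0.03,0.95],-1],
    [[0,0,0],[0,-0.03,0.95],-1]
  ]
}}

```text
clock: 27.32
position: [0.5283, 0.1395, 0.0726]
ee_rot: [3.125, 0.316, -0.001]
force: [-0.1, 0.6, -1.7]
width: 0.257
gripper_force: 50.0
```

>>> {"api": "drive_tool", "payload": {
  "commands": [
    [[0,0,0],[0,0,0.3],-1],
    [[0,0,0],[0,0,0.6],-1],
    [[0,0,0],[0,0,0.85],-1],
    [[0,0,0],[0,0,1.0],-1],
    [[0,0,0],[0,0,1.07],-1],
    [[0,0,0],[0,0,1.07],-1]
  ]
}}

```text
clock: 27.82
position: [0.5284, 0.1396, 0.0621]
ee_rot: [3.126, 0.316, -0.001]
force: [0.5, 0.2, -2.7]
width: 0.259
gripper_force: 50.0
```

>>> {"api": "drive_tool", "payload": {
  "commands": [
    [[0,0,0],[0,0.1,0],-1],
    [[0,0,0],[0,0.2,0],-1],
    [[0,0,0],[0,0.3,0],-1],
    [[0,0,0],[0,0.36,0],-1],
    [[0,0,0],[0,0.42,0],-1],
    [[0,0,0],[0,0.48,0],-1],
    [[0,0,0],[0,0.54,0],-1],
    [[0,0,0],[0,0.6,0],-1],
    [[0,0,0],[0,0.66,0],-1],
    [[0,0,0],[0,0.72,0],-1],
    [[0,0,0],[0,0.78,0],-1],
    [[0,0,0],[0,0.84,0],-1],
    [[0,0,0],[0,0.9,0],-1],
    [[0,0,0],[0,0.9,0],-1]
  ]
}}

```text
clock: 28.98
position: [0.5303, 0.1318, 0.0624]
ee_rot: [-3.124, -0.317, -0.001]
force: [-1.0, 5.2, -0.2]
width: 0.258
gripper_force: 50.0
```

>>> {"api": "drive_tool", "payload": {
  "commands": [
    [[0,0,0],[0,-0.12,0],-1],
    [[0,0,0],[0,-0.24,0],-1],
    [[0,0,0],[0,-0.36,0],-1],
    [[0,0,0],[0,-0.48,0],-1],
    [[0,0,0],[0,-0.6,0],-1],
    [[0,0,0],[0,-0.7,0],-1],
    [[0,0,0],[0,-0.76,0],-1],
    [[0,0,0],[0,-0.81,0],-1],
    [[0,0,0],[0,-0.86,0],-1],
    [[0,0,0],[0,-0.9,0],-1],
    [[0,0,0],[0,-0.94,0],-1],
    [[0,0,0],[0,-0.98,0],-1],
    [[0,0,0],[0,-1.02,0],-1],
    [[0,0,0],[0,-1.05,0],-1],
    [[0,0,0],[0,-1.08,0],-1],
    [[0,0,0],[0,-1.11,0],-1],
    [[0,0,0],[0,-1.11,0],-1]
  ]
}}

```text
clock: 30.4
position: [0.5281, 0.1415, 0.0623]
ee_rot: [3.125, 0.316, -0.0]
force: [0.3, -1.5, -2.0]
width: 0.257
gripper_force: 50.0
```

>>> {"api": "drive_tool", "payload": {
  "commands": [
    [[0,0,0],[0,-0.03,0],-1],
    [[0,0,0],[0,-0.06,0],-1],
    [[0,0,0],[0,-0.06,0],-1]
  ]
}}

```text
clock: 30.65
position: [0.528, 0.1421, 0.0623]
ee_rot: [3.125, 0.316, -0.0]
force: [-0.1, -2.3, -2.0]
width: 0.258
gripper_force: 50.0
```

>>> {"api": "drive_tool", "payload": {
  "commands": [
    [[0,0,0],[0,-0.03,0],-1],
    [[0,0,0],[0,-0.06,0],-1],
    [[0,0,0],[0,-0.06,0],-1]
  ]
}}

```text
clock: 30.9
position: [0.5279, 0.1422, 0.0623]
ee_rot: [3.125, 0.315, -0.0]
force: [0.8, -5.4, 0.0]
width: 0.262
gripper_force: 50.0
```

>>> {"api": "drive_tool", "payload": {
  "commands": [
    [[0,0,0],[0,-0.03,0],-1],
    [[0,0,0],[0,-0.05,0],-1],
    [[0,0,0],[0,-0.05,0],-1]
  ]
}}

```text
clock: 31.15
position: [0.5279, 0.1422, 0.0624]
ee_rot: [3.125, 0.315, -0.0]
force: [1.4, -5.6, 0.1]
width: 0.261
gripper_force: 50.0
```

>>> {"api": "drive_tool", "payload": {
  "commands": [
    [[0,0,0],[0,0.06,0],-1],
    [[0,0,0],[0,0.12,0],-1],
    [[0,0,0],[0,0.2,0],-1],
    [[0,0,0],[0,0.3,0],-1],
    [[0,0,0],[0,0.3,0],-1],
    [[0,0,0],[0,0.3,0],-1],
    [[0,0,0],[0,0.3,0],-1]
  ]
}}

```text
clock: 31.73
position: [0.5283, 0.1409, 0.0624]
ee_rot: [-3.125, -0.317, -0.0]
force: [1.3, 0.3, -2.0]
width: 0.26
gripper_force: 50.0
```

>>> {"api": "drive_tool", "payload": {
  "commands": [
    [[0,0,0],[0,0,-0.5],-1],
    [[0,0,0],[0,0,-1.5],-1],
    [[0,0,0],[0,0,-3],-1],
    [[0,0,0],[0,0,-4.5],-1],
    [[0,0,0],[0,1,-4.5],-1],
    [[0,0,0],[0,3.5,-4.5],-1],
    [[0,0,0],[0,6,-4.5],-1],
    [[0,0,0],[0,7.5,-4.5],-1],
    [[0,0,0],[0,8.05,-4.2],-1],
    [[0,0,0],[0,8.09,-3.2],-1],
    [[0,0,0],[0,8.09,-2.5],-1],
    [[0,0,0],[0,8.09,-2.2],-1],
    [[0,0,0],[0,8.09,-2],-1],
    [[0,0,0],[0,8.09,-2],-1],
    [[0,0,0],[0,8.09,-2],-1],
    [[0,0,0],[0,8.09,-2],-1],
    [[0,0,0],[0,8.09,-2],-1]
  ]
}}

```text
clock: 33.15
position: [0.5448, 0.0615, 0.0826]
ee_rot: [-3.125, -0.317, -0.001]
force: [-0.5, 0.3, -1.7]
width: 0.263
gripper_force: 50.0
```

Run:
```python
from h import *
p=readout.observe()["position"];st();print("u",-.1987*p[0]+.98*p[1],"want -.0477","v",.98*p[0]+.1987*p[1])
b=cams.get_image("scene");cv2.imwrite("pics/s11.png",b)
for n in("s5","s10","s11"):
    a=cv2.imread(f"pics/{n}.png").astype(float)
    for y in(256,258,260): print(a[y,407:425,0].astype(int))
cv2.imwrite("pics/c11.png",cv2.resize(b[200:270,330:440],(770,490),interpolation=2))
```

```text
{'clock': 33.15, 'position': [0.5448, 0.0615, 0.0826], 'ee_rot': [-3.1255, -0.317, -0.001], 'force': [-0.4923, 0.32, -1.7458], 'width': 0.2631, 'gripper_force': 49.9902}
u -0.04802355055342975 want -.0477 v 0.5460942476666386
[245 244 240 237 235 209 167 156 158 156 157 159 167 129  73  51  53  57]
[248 249 249 248 247 201 158 163 164 164 160 170 148 117  94  74  64  57]
[248 248 248 248 245 209 167 163 162 160 153 162 144 171 188 188 182 173]
[245 243 240 237 235 215 165 146 153 157 157 159 167 126  72  53  53  58]
[248 249 248 249 249 246 196 151 162 163 159 169 148 117  95  74  65  58]
[248 249 249 248 248 236 188 162 160 160 151 162 144 170 188 187 181 174]
[174 172 172 222 234 208 166 155 157 157 157 160 166 126  70  50  51  55]
[183 185 200 240 246 201 156 162 165 163 159 170 149 117  94  71  62  53]
[198 202 239 247 245 208 166 162 160 159 151 161 144 171 188 187 181 174]
```

View pics/c11.png

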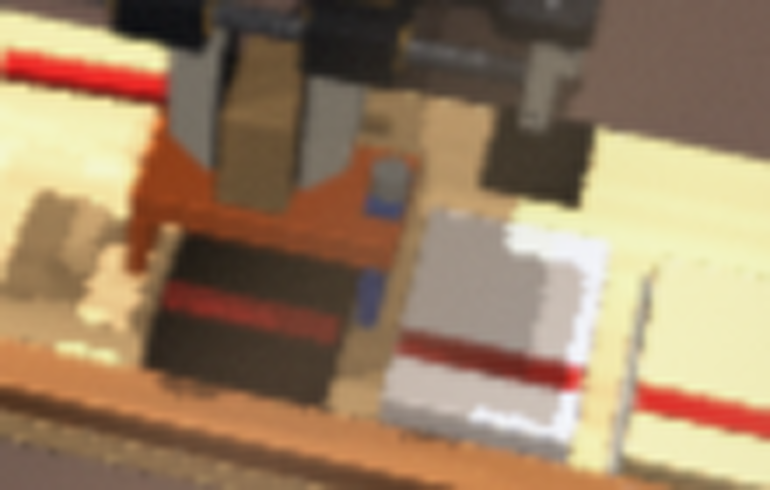

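White's edge profile is back to exactly the first-set values, so joint 1 is restored. The block sits over black with both legs clear, the orange one at (147,268) and the blue one at (370,300). Now I'll descend and slide it up to the known contact.

>>> {"api": "drive_tool", "payload": {
  "commands": [
    [[0,0,0],[0,-0.05,0.3],-1],
    [[0,0,0],[0,-0.05,0.5],-1],
    [[0,0,0],[0,-0.05,0.65],-1],
    [[0,0,0],[0,-0.05,0.8],-1],
    [[0,0,0],[0,-0.05,0.95],-1],
    [[0,0,0],[0,-0.05,0.95],-1]
  ]
}}

```text
clock: 33.7
position: [0.5443, 0.0615, 0.0724]
ee_rot: [3.126, 0.316, -0.001]
force: [0.9, 0.1, -1.8]
width: 0.26
gripper_force: 50.0
```

>>> {"api": "drive_tool", "payload": {
  "commands": [
    [[0,0,0],[0,0,0.3],-1],
    [[0,0,0],[0,0,0.6],-1],
    [[0,0,0],[0,0,0.85],-1],
    [[0,0,0],[0,0,1.0],-1],
    [[0,0,0],[0,0,1.06],-1],
    [[0,0,0],[0,0,1.06],-1]
  ]
}}

```text
clock: 34.2
position: [0.5443, 0.0616, 0.062]
ee_rot: [3.126, 0.316, -0.001]
force: [-0.0, 1.0, -2.0]
width: 0.258
gripper_force: 50.0
```

>>> {"api": "drive_tool", "payload": {
  "commands": [
    [[0,0,0],[0,-0.06,0],-1],
    [[0,0,0],[0,-0.12,0],-1],
    [[0,0,0],[0,-0.18,0],-1],
    [[0,0,0],[0,-0.24,0],-1],
    [[0,0,0],[0,-0.3,0],-1],
    [[0,0,0],[0,-0.34,0],-1],
    [[0,0,0],[0,-0.38,0],-1],
    [[0,0,0],[0,-0.42,0],-1],
    [[0,0,0],[0,-0.44,0],-1],
    [[0,0,0],[0,-0.44,0],-1]
  ]
}}

```text
clock: 35.03
position: [0.5436, 0.066, 0.0622]
ee_rot: [3.126, 0.316, 0.0]
force: [-0.5, 0.3, -1.5]
width: 0.261
gripper_force: 50.0
```

>>> {"api": "drive_tool", "payload": {
  "commands": [
    [[0,0,0],[0,-0.03,0],-1],
    [[0,0,0],[0,-0.06,0],-1],
    [[0,0,0],[0,-0.09,0],-1],
    [[0,0,0],[0,-0.09,0],-1]
  ]
}}

```text
clock: 35.37
position: [0.5435, 0.0663, 0.0622]
ee_rot: [3.125, 0.316, -0.0]
force: [0.0, -2.1, -2.2]
width: 0.256
gripper_force: 50.0
```

>>> {"api": "drive_tool", "payload": {
  "commands": [
    [[0,0,0],[0,-0.02,0],-1],
    [[0,0,0],[0,-0.04,0],-1],
    [[0,0,0],[0,-0.04,0],-1]
  ]
}}

```text
clock: 35.62
position: [0.5433, 0.067, 0.0622]
ee_rot: [3.125, 0.316, -0.0]
force: [0.7, -2.4, -2.1]
width: 0.257
gripper_force: 50.0
```

>>> {"api": "drive_tool", "payload": {
  "commands": [
    [[0,0,0],[0,-0.02,0],-1],
    [[0,0,0],[0,-0.04,0],-1],
    [[0,0,0],[0,-0.04,0],-1]
  ]
}}

```text
clock: 35.87
position: [0.5432, 0.0676, 0.0622]
ee_rot: [3.126, 0.316, -0.0]
force: [-0.1, -2.0, -2.0]
width: 0.258
gripper_force: 50.0
```

>>> {"api": "drive_tool", "payload": {
  "commands": [
    [[0,0,0],[0,-0.02,0],-1],
    [[0,0,0],[0,-0.03,0],-1],
    [[0,0,0],[0,-0.03,0],-1],
    [[0,0,0],[0,-0.03,0],-1]
  ]
}}

```text
clock: 36.2
position: [0.5432, 0.0678, 0.0622]
ee_rot: [3.126, 0.316, -0.0]
force: [0.6, -2.3, -2.3]
width: 0.259
gripper_force: 50.0
```

>>> {"api": "drive_tool", "payload": {
  "commands": [
    [[0,0,0],[0,-0.02,0],-1],
    [[0,0,0],[0,-0.02,0],-1],
    [[0,0,0],[0,-0.02,0],-1],
    [[0,0,0],[0,-0.02,0],-1]
  ]
}}

```text
clock: 36.53
position: [0.5432, 0.0679, 0.0622]
ee_rot: [3.125, 0.316, -0.0]
force: [0.3, -3.4, -1.9]
width: 0.258
gripper_force: 50.0
```

The same signature appears at the same place: position stalls at 0.0679 and the force goes from 2.3 to 3.4 N. Hold steadily, then back off.

>>> {"api": "drive_tool", "payload": {
  "commands": [
    [[0,0,0],[0,-0.01,0],-1],
    [[0,0,0],[0,-0.01,0],-1],
    [[0,0,0],[0,-0.01,0],-1],
    [[0,0,0],[0,-0.01,0],-1],
    [[0,0,0],[0,-0.01,0],-1]
  ]
}}

```text
clock: 36.95
position: [0.5431, 0.0681, 0.0622]
ee_rot: [3.126, 0.316, 0.0]
force: [0.2, -3.9, -1.7]
width: 0.254
gripper_force: 50.0
```

>>> {"api": "drive_tool", "payload": {
  "commands": [
    [[0,0,0],[0,0.06,0],-1],
    [[0,0,0],[0,0.12,0],-1],
    [[0,0,0],[0,0.2,0],-1],
    [[0,0,0],[0,0.28,0],-1],
    [[0,0,0],[0,0.28,0],-1],
    [[0,0,0],[0,0.28,0],-1],
    [[0,0,0],[0,0.28,0],-1]
  ]
}}

```text
clock: 37.53
position: [0.5437, 0.0656, 0.0622]
ee_rot: [-3.125, -0.317, -0.0]
force: [0.4, -0.3, -1.9]
width: 0.26
gripper_force: 50.0
```

>>> {"api": "drive_tool", "payload": {
  "commands": [
    [[0,0,0],[0,0,-0.5],-1],
    [[0,0,0],[0,0,-1.5],-1],
    [[0,0,0],[0,0,-3],-1],
    [[0,0,0],[0,0,-5],-1],
    [[0,0,0],[0,1,-6],-1],
    [[0,0,0],[0,3.5,-6],-1],
    [[0,0,0],[0,6,-6],-1],
    [[0,0,0],[0,7.5,-6],-1],
    [[0,0,0],[0,8,-6],-1],
    [[0,0,0],[0,8,-6],-1],
    [[0,0,0],[0,8,-6],-1]
  ]
}}

```text
clock: 38.45
position: [0.5596, -0.0125, 0.1224]
ee_rot: [-3.125, -0.316, -0.0]
force: [0.2, 1.1, -2.1]
width: 0.258
gripper_force: 50.0
```

Run:
```python
from h import *
st()
b=cams.get_image("scene");cv2.imwrite("pics/s12.png",b)
for n in("s5","s11","s12"):
    a=cv2.imread(f"pics/{n}.png").astype(float)
    for y in(256,258,260): print(n,a[y,407:425,0].astype(int))
# mat centre from first top picture: cork mask incl. block
x0,x1,y0,y1=385,443,168,219
a=cv2.imread("pics/top0.png");H,S,V=cv2.split(cv2.cvtColor(a,cv2.COLOR_BGR2HSV)[y0:y1,x0:x1])
m=cv2.morphologyEx(((S>95)&(V>120)).astype(np.uint8),cv2.MORPH_OPEN,np.ones((3,3)))
c=big(m)+[x0,y0];w=np.array([ray("top",p,.003) for p in c],np.float32)*1000
print("mat",cv2.minAreaRect(w)); plan([.522,-.285,.12],.2)
```

```text
{'clock': 38.45, 'position': [0.5596, -0.0125, 0.1224], 'ee_rot': [-3.1251, -0.316, -0.0002], 'force': [0.1576, 1.1059, -2.0862], 'width': 0.2579, 'gripper_force': 49.9904}
s5 [245 244 240 237 235 209 167 156 158 156 157 159 167 129  73  51  53  57]
s5 [248 249 249 248 247 201 158 163 164 164 160 170 148 117  94  74  64  57]
s5 [248 248 248 248 245 209 167 163 162 160 153 162 144 171 188 188 182 173]
s11 [174 172 172 222 234 208 166 155 157 157 157 160 166 126  70  50  51  55]
s11 [183 185 200 240 246 201 156 162 165 163 159 170 149 117  94  71  62  53]
s11 [198 202 239 247 245 208 166 162 160 159 151 161 144 171 188 187 181 174]
s12 [245 241 238 237 235 213 172 156 157 157 157 160 167 128  73  52  53  56]
s12 [248 248 248 249 247 207 161 163 164 163 159 171 149 117  95  74  64  56]
s12 [248 248 249 248 246 210 166 163 161 160 150 162 144 170 189 188 181 174]
mat ((523.8760986328125, -295.44464111328125), (101.55779266357422, 120.35786437988281), 8.827075004577637)
turn [-0.0007 -0.0001  0.0028] shift cm [-9.183 26.007  0.212]
```

White moved less than 0.1 px (about 0.2 mm) this time. The mat's centre is at (0.524, -0.295), so I'll carry the block back there.

>>> {"api": "drive_tool", "payload": {
  "commands": [
    [[0,0,0],[-0.6,1.8,0],-1],
    [[0,0,0],[-1.8,5.4,0],-1],
    [[0,0,0],[-3,9,0],-1],
    [[0,0,0],[-4.2,12.6,0],-1],
    [[0,0,0],[-5.4,16.2,0],-1],
    [[0,0,0],[-6.6,19.8,0],-1],
    [[0,0,0],[-7.8,23.2,0],-1],
    [[0,0,0],[-8.7,25.8,0],-1],
    [[0,0,0],[-9.05,26.85,1],-1],
    [[0,0,0],[-9.05,26.85,3],-1],
    [[0,0,0],[-9.05,26.85,5],-1],
    [[0,0,0],[-9.05,26.85,5.5],-1],
    [[0,0,0],[-9.05,26.85,6],-1],
    [[0,0,0],[-9.05,26.85,6.3],-1],
    [[0,0,0],[-9.05,26.85,6.3],-1],
    [[0,0,0],[-9.05,26.85,6.3],-1],
    [[0,0,0],[-9.05,26.85,6.3],-1]
  ]
}}

```text
clock: 39.92
position: [0.5255, -0.2942, 0.0602]
ee_rot: [3.125, 0.317, 0.002]
force: [0.7, 0.5, -2.3]
width: 0.258
gripper_force: 50.0
```

>>> {"api": "drive_tool", "payload": {
  "commands": [
    [[0,0,0],[0,0,0.3],-1],
    [[0,0,0],[0,0,0.6],-1],
    [[0,0,0],[0,0,0.8],-1],
    [[0,0,0],[0,0,0.9],-1],
    [[0,0,0],[0,0,0.96],-1],
    [[0,0,0],[0,0,0.96],-1],
    [[0,0,0],[0,0,0.96],-1]
  ]
}}

```text
clock: 40.5
position: [0.5247, -0.2941, 0.0498]
ee_rot: [-3.125, -0.316, 0.0]
force: [-2.2, 1.0, 2.0]
width: 0.257
gripper_force: 50.0
```

>>> {"api": "drive_tool", "payload": {
  "commands": [
    [[0,0,0],[0,0,0.05],-1],
    [[0,0,0],[0,0,0.1],-1],
    [[0,0,0],[0,0,0.1],-1]
  ]
}}

```text
clock: 40.75
position: [0.5247, -0.2941, 0.0497]
ee_rot: [-3.126, -0.316, -0.0]
force: [-4.3, 3.0, 13.5]
width: 0.259
gripper_force: 50.0
```

>>> {"api": "drive_tool", "payload": {
  "commands": [
    [[0,0,0],[0,0,-0.08],-1],
    [[0,0,0],[0,0,-0.08],-1],
    [[0,0,0],[0,0,-0.08],-0.24],
    [[0,0,0],[0,0,-0.08],-0.24],
    [[0,0,0],[0,0,-0.08],-0.24],
    [[0,0,0],[0,0,-0.08],-0.24],
    [[0,0,0],[0,0,-0.08],-0.24],
    [[0,0,0],[0,0,-0.08],-0.24]
  ]
}}

```text
clock: 41.42
position: [0.5248, -0.2941, 0.0494]
ee_rot: [-3.126, -0.316, 0.0]
force: [0.4, 0.0, 0.5]
width: 0.377
gripper_force: 0.0
```

>>> {"api": "drive_tool", "payload": {
  "commands": [
    [[0,0,0],[0,0,-0.5],-0.24],
    [[0,0,0],[0,0,-1.5],-0.24],
    [[0,0,0],[0,0,-3],-0.24],
    [[0,0,0],[0,0,-5],-0.24],
    [[0,0,0],[0,0,-8],-0.24],
    [[0,0,0],[-3,3,-11],-0.24],
    [[0,0,0],[-6,6,-13],-0.24],
    [[0,0,0],[-9,9,-13],-0.24],
    [[0,0,0],[-12,12,-13],-0.24],
    [[0,0,0],[-15,15,-13],-0.24],
    [[0,0,0],[-15,15,-13],-0.24],
    [[0,0,0],[-15,15,-13],-0.24],
    [[0,0,0],[-15,15,-13],-0.24],
    [[0,0,0],[-15,15,-13],-0.24],
    [[0,0,0],[-15,15,-13],-0.24],
    [[0,0,0],[-15,15,-13],-0.24]
  ]
}}

```text
clock: 42.75
position: [0.4092, -0.4698, 0.1797]
ee_rot: [-3.125, -0.32, -0.001]
force: [0.0, -0.4, -0.2]
width: 0.378
gripper_force: 0.0
```

Run:
```python
from h import *
st()
a=cams.get_image("top");cv2.imwrite("pics/t13.png",a)
H,S,V=cv2.split(cv2.cvtColor(a,cv2.COLOR_BGR2HSV))
red=((H<6)|(H>174))&(S>150)&(V>120)
n,l,s,c=cv2.connectedComponentsWithStats(red.astype(np.uint8))
for i in range(1,n):
    if s[i,4]>40 and 195<c[i][0]<350 and 140<c[i][1]<240: print(c[i].round(1),s[i,4],(ray("top",c[i],.03)*1000).round(1))
x0,x1,y0,y1=385,441,168,218
h,S,V=[k[y0:y1,x0:x1] for k in(H,S,V)]
ys,xs=np.nonzero((S>200)&(h<25)&(V>120));w=np.array([ray("top",(x+x0,y+y0),.041) for x,y in zip(xs,ys)],np.float32)*1000
print("bridge",cv2.minAreaRect(w))
# joint widths along rows in top image, blue-channel bright/dark transitions
A=cv2.cvtColor(a,cv2.COLOR_BGR2GRAY); print(a[190:202:4,205:320,0].tolist())
```

```text
{'clock': 42.75, 'position': [0.4092, -0.4698, 0.1797], 'ee_rot': [-3.1249, -0.3202, -0.001], 'force': [0.0451, -0.4328, -0.2151], 'width': 0.3778, 'gripper_force': 0.0}
[272.4 178.3] 117 [561.7  70.4]
[243.3 185. ] 77 [545.1 144.6]
[214.1 190.6] 81 [531.4 218.6]
[301.6 216.7] 178 [462.1  -4.1]
bridge ((521.0056762695312, -289.7837829589844), (43.62435531616211, 85.45768737792969), 11.48816204071045)
[[158, 162, 126, 70, 22, 0, 0, 0, 20, 10, 0, 16, 10, 5, 20, 3, 10, 0, 0, 0, 38, 93, 54, 195, 146, 148, 148, 134, 221, 213, 240, 237, 234, 231, 230, 228, 226, 225, 228, 223, 224, 224, 222, 224, 225, 224, 223, 224, 225, 225, 229, 243, 82, 150, 150, 147, 153, 163, 71, 66, 71, 75, 63, 71, 67, 76, 70, 70, 71, 75, 76, 71, 73, 74, 73, 77, 80, 81, 71, 76, 82, 89, 59, 174, 161, 157, 157, 157, 155, 155, 158, 152, 159, 161, 167, 173, 167, 172, 174, 172, 175, 177, 174, 173, 174, 174, 177, 176, 177, 171, 174, 174, 170, 169, 168], [0, 48, 78, 135, 169, 166, 176, 173, 186, 201, 200, 197, 198, 198, 194, 192, 193, 191, 192, 191, 199, 221, 18, 95, 193, 127, 147, 140, 154, 235, 228, 225, 225, 224, 223, 223
[... 223 characters left out ...]
2, 160, 158, 161, 161, 162, 167, 173, 173, 171, 171, 169, 166, 167, 168, 170, 169, 167, 165, 167, 169, 170, 168, 171, 171, 172, 173, 177, 175, 178], [189, 189, 185, 188, 190, 188, 189, 188, 189, 190, 188, 191, 192, 190, 190, 191, 194, 190, 191, 193, 193, 205, 216, 23, 141, 186, 157, 156, 154, 201, 230, 224, 225, 223, 225, 225, 224, 224, 225, 224, 224, 225, 223, 224, 223, 224, 225, 225, 222, 225, 225, 229, 240, 111, 115, 161, 160, 159, 166, 157, 64, 73, 73, 70, 74, 74, 73, 75, 72, 70, 79, 79, 77, 84, 75, 79, 83, 81, 83, 81, 78, 85, 80, 72, 104, 166, 155, 156, 155, 170, 173, 175, 176, 172, 177, 177, 180, 182, 183, 183, 182, 181, 187, 187, 187, 186, 189, 186, 189, 185, 187, 183, 182, 180, 180]]
```

Stripe spacings are 75.2 and 76.0 mm, so the joints are equal within about 1 mm. The block's bridge reads flat and full-size about 3 mm from the mat's centre, and the gripper is clear.

```bash
python3 -c "
from cell import job
print(job.sign_off())"
```

```text
the job is handed in; nothing more can be done
None
```

The job is handed in, with no verdict returned: both joints measure about 15–16 mm and equal within roughly 1 mm, after I re-set the white tile, which had crept about 1.7 mm on the first pass; the block stands released near the centre of its cork mat.

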